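Tip a pail of salvaged oven knobs into the parts bin

TASK

Carry the pail by its bail over to the steel parts bin and stand it against the bin's edge, then take it by the tipping handle at its bottom rim and tip all three oven knobs out into the bin. Leave the empty pail standing upright on the bench outside the bin, and do not disturb the transformer, the spray can or the screwdriver.

Things in the scene. Friction and masses are not known exactly. Their poses are not given: they have to be found in the camera images.
- pail: Tapered round steel pail, 150 mm high, outer radius 48 mm at the foot, 74 mm over the rim, wall 3, about 0.5 kg. Origin: centre of its underside; z up its axis. Ears at x = +-70, z = 138 mm carry the bail; the tipping handle stands out at the bottom rim on the -y side; +y is the pouring side. Starts standing on the bench, handle pointing away from the robot, knobs inside.
- bail (a joint): Angle of the wire bail about the line through the ears (pail x axis, 138 mm above the foot). 0: upright; positive: swung to the pail's +y (pouring) side; negative: to its -y side, over the tipping handle. Stops at -1.6 and 1.6 rad. It swings freely and, let go, falls to the nearer stop. At the start it lies on the handle side.
- bail_grip: Wooden roller on the middle of the bail, 20 mm thick, 70 mm long along its x (parallel to the pail's x). Origin: its centre, 112 mm from the line through the ears. It runs loose on the wire, so the pail hangs freely from a gripper that pinches it. Pail standing: 135 to 140 mm above the bench and 28 mm clear of the rim when the bail lies at a stop, 250 mm above the bench when upright.
- tip_grip: Wooden roller on the tipping handle (rigid U of 8 mm rod), 20 mm thick, 64 mm long along its x (parallel to the pail's x). Origin: its centre, at (0, -105, 34) mm in the pail's frame, about 40 mm clear of the wall; the pail flares above it, so lean away from it to reach in. It runs loose: raised by it, the pail rolls over, pouring side down, till its mouth looks 30 degrees below level.
- bin: Fixed open bin of sheet steel, 260 mm (its x) by 220 mm (its y) outside, 75 mm high, walls and floor 4 mm. Origin: centre of its underside, on the bench. It stands left or right of the robot, the pail on the other side; a long edge (y = +-110 mm) faces the pail, with free bench before it. The pail can turn over this edge as its handle is raised, and rolls back upright as it is lowered.
- knob1: Black oven control knob, 58 mm across its skirt, 31 mm high, 40 g. Origin: centre of its underside. Starts in the pail.
- knob2: Second such knob, in the pail at the start.
- knob3: Third such knob, in the pail at the start.
- transformer: Bystander beyond the work: oven transformer of steel laminations and copper, 100 x 106 x 78 mm, 1.6 kg. Origin: centre of its underside.
- spray: Bystander beyond the work: spray can, 52 mm thick, 160 mm high, standing. Origin: centre of its underside.
- driver: Bystander beyond the work: screwdriver, 200 mm long, lying on the bench.
There are look-alikes about, which are no part of the job. Leave any red look-alike of the knob3 alone.

How it is judged:
On the way, in this order (a step that is already met when the one before it is completed fails the run):
1. the pail is lifted off the bench by its bail, upright (height (world z) of pail above 0.01 m and angle between pail's own z axis and vertical below 0.5 rad and contact force between the fingers and bail_grip above 1 N), for 0.2 s.
2. the pail stands upright on the bench close beside the bin, let go (height (world z) of pail below 0.006 m and angle between pail's own z axis and vertical below 0.12 rad and horizontal distance between pail and bin between 0.14 and 0.235 m and contact force between the fingers and bail_grip below 0.5 N), for 0.2 s.
3. the pail is tipped past level, mouth down, held by the tipping handle (angle between pail's own z axis and vertical above 1.65 rad and contact force between the fingers and tip_grip above 1 N), for 0.2 s.
At the end, for the whole second after the job is handed in: All three knobs lie inside the bin, at rest; the pail stands upright (within 7 degrees) on the bench outside the bin, at rest. The transformer, spray can and screwdriver must not have been pushed more than 30 mm or knocked over (x of knob1 in the frame of bin between -0.13 and 0.13 m and y of knob1 in the frame of bin between -0.11 and 0.11 m and z of each of knob1, knob2, knob3 in the frame of bin below 0.09 m and linear speed of each of knob1, knob2, knob3 below 0.03 m/s and x of knob2 in the frame of bin between -0.13 and 0.13 m and y of knob2 in the frame of bin between -0.11 and 0.11 m and x of knob3 in the frame of bin between -0.13 and 0.13 m and y of knob3 in the frame of bin between -0.11 and 0.11 m and angle between pail's own z axis and vertical below 0.12 rad and height (world z) of pail below 0.006 m and horizontal distance between pail and bin above 0.14 m and linear speed of pail below 0.02 m/s); the robot touches nothing.
It fails at once if the transformer is pushed more than 30 mm or tipped over (distance of transformer from where it was at the start of the episode above 0.03 m or angle between transformer's own z axis and vertical above 0.5 rad).
It fails at once if the spray can is pushed more than 30 mm or tipped over (distance of spray from where it was at the start of the episode above 0.03 m or angle between spray's own z axis and vertical above 0.5 rad).
It fails at once if the screwdriver is pushed more than 30 mm (distance of driver from where it was at the start of the episode above 0.03 m).
It also fails if it takes over 72 s, if anything falls off the work surface, if the arm or the gripper's body presses on something with over 40 N, if the wrist force passes 120 N, or if a joint passes its speed limit or range.

ROBOT

A 6-joint arm with a two-finger parallel gripper is mounted at the origin on the work surface. World frame = base frame: x ahead of the robot, y to its left, z up, the work surface at z = 0. Lengths are in m, angles in rad, forces in N, time in s.
With the tool pointing down it reaches from about 0.25 to 0.725 m from the base axis. Payload 4 kg.
Tool frame: the origin (TCP) lies at the very end of the fingers, on their centre line; the grasp point (between the pads) lies 19 mm behind it; z points along the fingers, y is the direction in which the jaws open and shut (so a half turn about z gives the same grasp; the last joint's range is limited). The gripper opens to 85 mm and grips with 20 to 120 N. Pads are 22 mm wide; open, the fingers measure 114 mm over their backs; the gripper's body (76 mm by 85 mm) begins 54 mm behind the grasp point. The pads swing forward as they close: fully open they stand 13 mm farther back than shut.
Start: joints at [-1.246, 0.241, 0.005, 1.335, 0, 1.571], TCP at [0.16, -0.474, 0.209] pointing down, gripper open.
Joint ranges: [-2.72, 2.72], [-1.05, 1.87], [-1.09, 1.28], [-1.99, 2.15], [-1.42, 1.44], [-3.14, 3.14]. Speed limits (rad/s): [2.79, 2.79, 3.14, 3.14, 3.14, 3.14].

INTERFACE

Orientations are given as a unit quaternion [w, x, y, z].
In Python, from workcell import env, eyes, workorder, models gives the robot as it stands.
- The arm moves only by the tool send_rows, never from a script. Its argument "commands" is a list of rows, each a list of 3 entries, a list of its own where there are three numbers: the shift along the tool's x, y, z in m, then the turn, a rotation vector about the tool's x, y, z in rad, then the opening, from 0 (shut) to 1 (fully open). A call has 1 to 20 rows; each row is the pose to reach, as a shift and turn from the pose commanded when the call began, along the tool's axes at that moment; what a row does not reach only later rows make up. A row lasts 1/12 s, in which the tool goes at most 41.7 mm and 7.16 degrees, less where a joint would pass 70% of its speed; a pose out of reach is approached as far as the arm can. A call with a gripper value outside its range is refused whole. The fingers move at their own pace and stop on an object; the grip force is fixed at half the most. Time passes only in rows, so rows that repeat a pose let the fingers close. It gives the time, the measured TCP pose, the force and the opening at its end, in the units of the state.
- env.read_state(): the state, without advancing time (a new reading comes with each control period).
- eyes.grab_frame(name): name is "scene" or "top" or "wrist"; returns a dict with "frame" (384x512x3 uint8, blue, green, red), "camera_matrix" (3x3 intrinsics, pixels), "extrinsics" (4x4, takes a point from camera to world coordinates). Camera axes: x right, y up, looking along -z (the intrinsics and any distortion apply to the point x, -y, -z); pixel columns grow to the right and rows downward; lengths in m; the calibration is good to about 2 mm. A picture is of the moment at which its call begins. There is no depth.
- workorder.job_done(): hands the job in, once; it reports no verdict.
Trained networks look in the newest picture that a camera, given by its name, has taken for a name from the list of things; names that differ only in an ending like _2 or _b are one class to them, and where a whole thing is asked for, a point or a joint stands for the part that bears it (a point fixed in the world has none). Each returns a list of dicts, best first, with "conf" (0 to 1); they miss things now and then, are a little off and sometimes report something else, mostly with a low value. They report only what shows in the picture. A call takes as long as a camera call. They do not tell look-alikes from the thing itself.
- models.recognise(camera, thing): "xy" ([column, row] in pixels, amid what is visible of it).
- models.silhouettes(camera, thing): "pixels" (384x512 bool, what is visible of it) and "xy" ([column, row] in pixels, amid what is visible of it).
- models.pinpoint(camera, thing): "xy" ([column, row] in pixels: a listed point, or the origin of a listed thing).
The state is a dict: "t": time; "joint_positions": joint angles; "joint_vel": joint speeds; "joint_torque": joint torques, N m; "tcp_pos": TCP position; "orientation": TCP orientation; "ft_force": force on the tool from outside, world axes, zero at the start; "ft_torque": the same for the moment, N m; "width": finger opening in m.
Only numpy, scipy, OpenCV 4.12 (cv2) and the standard library are available. Lean on these libraries where they do the work, as an engineer would, in place of code of your own. Each camera call takes 0.05 s, during which the arm holds its last target.

## Working session

There is one attempt and no reset: what is moved stays moved. The work goes in short steps, Python scripts to look and compute and a tool call to move; the robot and the scene stay as the last step left them, time stands still between calls to the robot, and variables do not carry over. Pictures are saved under pics/ and viewed, and the job is handed in when it is done.

Besides the shell and the picture viewer there is one more tool, called after "Emit:" as name([rows], argument=value, ...), one row to a line, values as JSON. send_rows: Moves the arm, as the interface text tells. Its arguments: {"type":"object","properties":{"commands":{"type":"array"}},"required":["commands"]}

```bash
ls; mkdir -p pics
cat > h.py <<'E'
import numpy as np, cv2
from workcell import env, eyes, workorder, models
from scipy.spatial.transform import Rotation as R
def grab(n,save=None):
    f=eyes.grab_frame(n)
    if save: cv2.imwrite('pics/'+save+'.png',f['frame'])
    return f
def proj(f,P):
    K=np.array(f['camera_matrix']);E=np.array(f['extrinsics'])
    p=np.linalg.inv(E)@np.r_[P,1];q=K@np.array([p[0],-p[1],-p[2]]);return q[:2]/q[2]
def ray(f,xy):
    K=np.array(f['camera_matrix']);E=np.array(f['extrinsics'])
    d=np.linalg.inv(K)@np.array([xy[0],xy[1],1.]);d=np.array([d[0],-d[1],-d[2]])
    return E[:3,3],E[:3,:3]@d
def onz(f,xy,z):
    o,d=ray(f,xy);return o+d*(z-o[2])/d[2]
E
python3 - <<'E'
from h import *
s=env.read_state();print({k:np.round(v,3) for k,v in s.items()})
for c in ['scene','top','wrist']:
    f=grab(c,c+'0');print(c,np.round(f['extrinsics'],3).tolist(),np.round(f['camera_matrix'],1).tolist(),[k for k in f])
    for t in ['pail','bail_grip','tip_grip','bin','knob1','transformer','spray','driver']:
        print(t,[(np.round(r['xy'],1).tolist(),round(r['conf'],2)) for r in models.pinpoint(c,t)])
E
```

```text
pics
{'t': np.float64(0.0), 'joint_positions': array([-1.246,  0.241,  0.004,  1.335,  0.   ,  1.571]), 'joint_vel': array([-0.002,  0.001,  0.001, -0.   ,  0.   , -0.001]), 'joint_torque': array([-1.0000e-03, -3.7232e+01,  2.5241e+01,  1.7000e-02, -0.0000e+00,
        0.0000e+00]), 'tcp_pos': array([ 0.159, -0.473,  0.208]), 'orientation': array([-0.001,  0.987,  0.162, -0.   ]), 'ft_force': array([-0.677,  0.261, -0.492]), 'ft_torque': array([-0.016,  0.039, -0.   ]), 'width': np.float64(0.086)}
scene [[-0.079, -0.694, 0.716, 1.333], [0.997, -0.054, 0.057, 0.036], [-0.0, 0.718, 0.696, 0.921], [0.0, 0.0, 0.0, 1.0]] [[383.1, 0.0, 256.9], [0.0, 383.1, 196.5], [0.0, 0.0, 1.0]] ['frame', 'camera_matrix', 'extrinsics']
pail [([206.5, 218.0], 0.64)]
bail_grip [([195.9, 213.3], 0.47)]
tip_grip [([198.9, 234.2], 0.72)]
bin [([320.7, 227.1], 0.62), ([267.0, 298.7], 0.58)]
knob1 [([201.0, 201.6], 0.54)]
transformer [([268.1, 299.9], 0.93)]
spray [([334.5, 302.3], 0.88)]
driver [([188.6, 294.8], 0.87)]
top [[-0.021, 0.988, -0.153, 0.433], [-1.0, -0.019, 0.013, -0.008], [0.01, 0.153, 0.988, 1.056], [0.0, 0.0, 0.0, 1.0]] [[396.0, 0.0, 262.2], [0.0, 396.0, 195.2], [0.0, 0.0, 1.0]] ['frame', 'camera_matrix', 'extrinsics']
pail [([330.3, 233.1], 0.71)]
bail_grip [([333.8, 180.8], 0.58)]
tip_grip [([330.1, 195.6], 0.6)]
bin [([190.2, 223.1], 0.78)]
knob1 [([338.7, 227.9], 0.92), ([359.2, 286.3], 0.55), ([333.4, 228.1], 0.49), ([325.2, 233.1], 0.41)]
transformer [([245.7, 125.8], 0.68)]
spray [([185.3, 135.1], 0.82)]
driver [([320.3, 127.7], 0.69)]
wrist [[0.32, 0.916, 0.244, 0.222], [-0.947, 0.31, 0.081, -0.453], [-0.001, -0.257, 0.967, 0.374], [0.0, 0.0, 0.0, 1.0]] [[272.4, 0.0, 250.6], [0.0, 272.4, 189.1], [0.0, 0.0, 1.0]] ['frame', 'camera_matrix', 'extrinsics']
pail []
bail_grip []
tip_grip []
bin []
knob1 []
transformer []
spray []
driver []
```

View pics/top0.png

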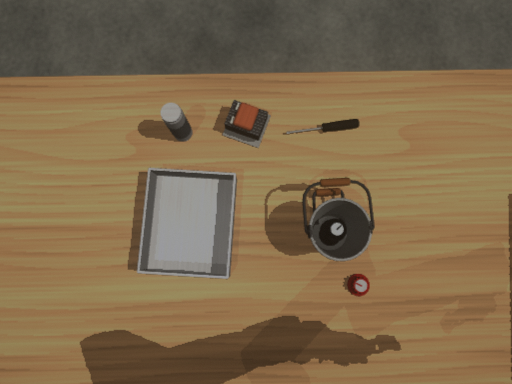

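View pics/scene0.png

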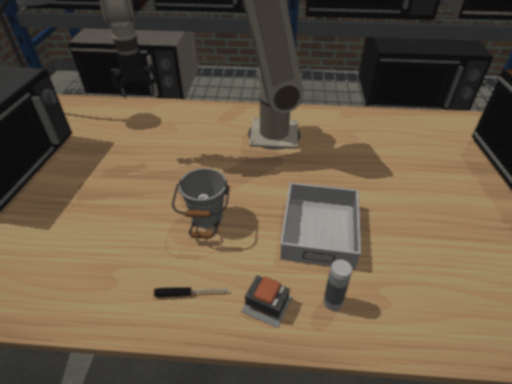

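The top view (up = +x, left = +y) shows the bin at about (188,223) and the pail at about (338,228), with its handle and bail on the far side. The red look-alike knob at (359,286) stays untouched. The wanted knobs are inside the pail, so I never pick one up. Next I measure the pail and bin.

Run:
```python
from h import *
F={}
for c in ['scene','top']:
    F[c]=grab(c)
    ZZ={'pail':0,'bail_grip':.138,'tip_grip':.034,'bin':0,'transformer':0,'spray':0,'driver':.012}
    for t,z in ZZ.items():
        r=models.pinpoint(c,t)
        for q in r[:2]: print(c,t,round(q['conf'],2),np.round(onz(F[c],q['xy'],z),3))
# silhouettes
for c in ['scene','top']:
    for t in ['pail','bin']:
        m=models.silhouettes(c,t)
        print(c,t,[(round(q['conf'],2),int(q['pixels'].sum())) for q in m])
        f=F[c]['frame'].copy()
        P=m[0]['pixels'].astype(np.uint8)
        cs,_=cv2.findContours(P,cv2.RETR_EXTERNAL,cv2.CHAIN_APPROX_NONE)
        cn=max(cs,key=cv2.contourArea)
        if t=='bin':
            print(cv2.approxPolyDP(cn,6,True)[:,0].tolist())
            if c=='top':
                h=cv2.approxPolyDP(cv2.convexHull(cn),8,True)[:,0]
                print([np.round(onz(F[c],p,.075),3).tolist() for p in h.astype(float)])
f=F['top']['frame'];crop=cv2.resize(f[155:315,120:400],None,fx=2.8,fy=2.8,interpolation=cv2.INTER_CUBIC);cv2.imwrite('pics/topcrop.png',crop)
```

```text
scene pail 0.91 [ 0.491 -0.188  0.   ]
scene pail 0.18 [ 0.418 -0.225  0.   ]
scene bail_grip 0.68 [ 0.598 -0.186  0.138]
scene tip_grip 0.64 [ 0.586 -0.207  0.034]
scene bin 0.96 [0.524 0.168 0.   ]
scene transformer 0.95 [0.782 0.016 0.   ]
scene spray 0.58 [0.771 0.197 0.   ]
scene driver 0.57 [ 0.793 -0.187  0.012]
scene driver 0.42 [0.793 0.024 0.012]
top pail 0.91 [ 0.498 -0.2    0.   ]
top pail 0.33 [ 0.485 -0.194  0.   ]
top bail_grip 0.73 [ 0.61  -0.191  0.138]
top bail_grip 0.52 [ 0.57  -0.176  0.138]
top tip_grip 0.61 [0.789 0.021 0.034]
top tip_grip 0.49 [ 0.587 -0.191  0.034]
top bin 0.96 [0.528 0.167 0.   ]
top transformer 0.94 [0.794 0.013 0.   ]
top spray 0.78 [0.77  0.187 0.   ]
top driver 0.83 [ 0.772 -0.185  0.012]
scene pail [(0.81, 2735)]
scene bin [(0.56, 5884)]
[[289, 183], [280, 258], [327, 266], [343, 259], [353, 268], [357, 191]]
top pail [(0.59, 3342)]
top bin [(0.84, 9741)]
[[149, 168], [137, 272], [227, 278], [236, 174]]
[[0.659, 0.264, 0.075], [0.64, 0.045, 0.075], [0.383, 0.069, 0.075], [0.402, 0.287, 0.075]]
```

View pics/topcrop.png

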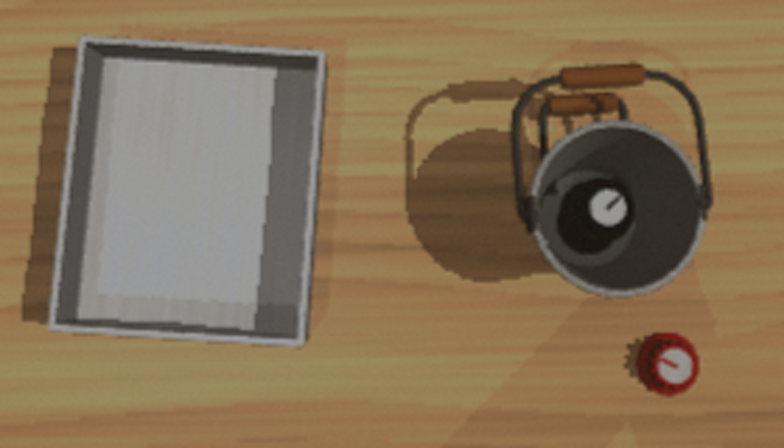

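The crop shows the bin's rim corners at crop px (82,38), (325,52), (304,344), (50,327). The bail roller runs (563,77)–(643,73), the rim circle is centred near (620,210), and the red knob below it is a look-alike.

Run:
```python
from h import *
f=grab('top')
def C(x,y,z): return onz(f,[120+x/2.8-.3,155+y/2.8-.3],z)[:2]
c=[C(82,38,.075),C(325,52,.075),C(304,344,.075),C(50,327,.075)]
c=np.array(c);print(np.round(c,3),'ctr',c.mean(0).round(3))
print('sides',[round(np.linalg.norm(c[i]-c[(i+1)%4]),3) for i in range(4)])
near=c[1]-c[2];print('edge ang',np.degrees(np.arctan2(near[1],near[0])),'far',np.degrees(np.arctan2(*(c[0]-c[3])[::-1])))
a,b=C(563,77,.138),C(643,73,.138);print('roller',a,b,(a+b)/2,np.linalg.norm(a-b),'ang',np.degrees(np.arctan2(*(a-b)[::-1])))
e1,e2=C(530,212,.138),C(706,205,.138);print('ears',e1,e2,(e1+e2)/2,np.linalg.norm(e1-e2),'ang',np.degrees(np.arctan2(*(e1-e2)[::-1])))
L,Rr,T,B=C(535,208,.15),C(704,208,.15),C(620,122,.15),C(620,297,.15)
print('rim',L,Rr,T,B,(L+Rr)/2,(T+B)/2)
a,b=C(551,104,.034),C(616,101,.034);print('tip',(a+b)/2,np.linalg.norm(a-b))
```

```text
[[0.659 0.264]
 [0.642 0.045]
 [0.384 0.066]
 [0.403 0.286]] ctr [0.522 0.165]
sides [np.float64(0.22), np.float64(0.259), np.float64(0.221), np.float64(0.257)]
edge ang -4.623304808555158 far -4.859410628442822
roller [ 0.60307631 -0.15859473] [ 0.6052427  -0.22641264] [ 0.60415951 -0.19250369] 0.06785251081211076 ang 91.82965091052093
ears [ 0.49000658 -0.12633176] [ 0.49288814 -0.27274422] [ 0.49144736 -0.19953799] 0.14644081294549646 ang 91.12749920234097
rim [ 0.49243697 -0.12900033] [ 0.48968207 -0.26748637] [ 0.56209796 -0.20223611] [ 0.4192834  -0.19493171] [ 0.49105952 -0.19824335] [ 0.49069068 -0.19858391]
tip [ 0.59775952 -0.19385023] 0.06108809054322107
```

```bash
cat >> h.py <<'E'
def Rt(yaw_y, lean=0, leandir=None):
    """tool pointing down, tool y at angle yaw_y(deg) ; lean(deg): rotate about tool x so"""
    a=np.radians(yaw_y); y=np.array([np.cos(a),np.sin(a),0]); z=np.array([0,0,-1.]); x=np.cross(y,z)
    M=np.c_[x,y,z]
    return R.from_matrix(M)*R.from_euler('x',lean,degrees=True)
def cur():
    s=env.read_state();q=s['orientation'];return np.array(s['tcp_pos']),R.from_quat([q[1],q[2],q[3],q[0]]),s
def rel(P,Rn):
    p,r,s=cur();d=r.inv().apply(np.array(P)-p);w=(r.inv()*Rn).as_rotvec()
    return np.round(d,3),np.round(w,3)
E
python3 - <<'E'
from h import *
print(rel([.604,-.1925,.27],Rt(18)),rel([.604,-.1925,.27],Rt(182.5)))
E
```

```text
(array([ 0.511, -0.125, -0.061]), array([-0.  , -0.  , -1.56])) (array([ 0.511, -0.125, -0.061]), array([0.   , 0.   , 1.852]))
```

Emit:
send_rows([
  [[0.25,-0.06,-0.06],[0,0,-1.1],0.42],
  [[0.25,-0.06,-0.06],[0,0,-1.1],0.42],
  [[0.25,-0.06,-0.06],[0,0,-1.1],0.42],
  [[0.25,-0.06,-0.06],[0,0,-1.1],0.42],
  [[0.511,-0.125,-0.061],[0,0,-2.2],0.42],
  [[0.511,-0.125,-0.061],[0,0,-2.2],0.42],
  [[0.511,-0.125,-0.061],[0,0,-2.2],0.42],
  [[0.511,-0.125,-0.061],[0,0,-2.2],0.42],
  [[0.511,-0.125,-0.061],[0,0,-2.2],0.42],
  [[0.511,-0.125,-0.061],[0,0,-2.2],0.42],
  [[0.511,-0.125,-0.061],[0,0,-2.2],0.42],
  [[0.511,-0.125,-0.061],[0,0,-2.2],0.42],
  [[0.511,-0.125,-0.061],[0,0,-2.2],0.42],
  [[0.511,-0.125,-0.061],[0,0,-2.2],0.42],
  [[0.511,-0.125,-0.061],[0,0,-2.2],0.42],
  [[0.511,-0.125,-0.061],[0,0,-2.2],0.42],
  [[0.511,-0.125,-0.061],[0,0,-2.2],0.42],
  [[0.511,-0.125,-0.061],[0,0,-2.2],0.42],
  [[0.511,-0.125,-0.061],[0,0,-2.2],0.42],
  [[0.511,-0.125,-0.061],[0,0,-2.2],0.42],
])

```text
t: 4.07
tcp_pos: [0.604, -0.1923, 0.2693]
orientation: [-0.0, 0.305, 0.953, 0.0]
ft_force: [-0.6, -0.6, 0.6]
width: 0.0359
```

Run:
```python
from h import *
p,r,s=cur();print(p.round(4),np.round(s['joint_positions'],3),s['width'],s['t'])
print(rel([.604,-.1925,.20],Rt(182.5)))
```

```text
[ 0.604  -0.1923  0.2693] [-0.308  0.516  0.565  1.62   0.     0.311] 0.035870846187965266 4.0667
(array([-0.   , -0.   ,  0.069]), array([ 0.   , -0.   , -2.233]))
```

Emit:
send_rows([
  [[0,0,0.069],[0,0,-1.1],0.42],
  [[0,0,0.069],[0,0,-1.1],0.42],
  [[0,0,0.069],[0,0,-2.233],0.42],
  [[0,0,0.069],[0,0,-2.233],0.42],
  [[0,0,0.069],[0,0,-2.233],0.42],
  [[0,0,0.069],[0,0,-2.233],0.42],
  [[0,0,0.069],[0,0,-2.233],0.42],
  [[0,0,0.069],[0,0,-2.233],0.42],
  [[0,0,0.069],[0,0,-2.233],0.42],
  [[0,0,0.069],[0,0,-2.233],0.42],
  [[0,0,0.069],[0,0,-2.233],0.42],
  [[0,0,0.069],[0,0,-2.233],0.42],
  [[0,0,0.069],[0,0,-2.233],0.42],
  [[0,0,0.069],[0,0,-2.233],0.42],
  [[0,0,0.069],[0,0,-2.233],0.42],
  [[0,0,0.069],[0,0,-2.233],0.42],
  [[0,0,0.069],[0,0,-2.233],0.42],
  [[0,0,0.069],[0,0,-2.233],0.42],
  [[0,0,0.069],[0,0,-2.233],0.42],
  [[0,0,0.069],[0,0,-2.233],0.42],
])

```text
t: 5.73
tcp_pos: [0.6039, -0.1924, 0.2005]
orientation: [0.0, 0.722, -0.692, -0.0]
ft_force: [-1.1, 0.8, 0.4]
width: 0.0358
```

Run:
```python
from h import *
p,r,s=cur();print(p.round(4),np.round(s['joint_positions'],3),s['width'],s['t'])
print(rel([.604,-.1925,.117],Rt(182.5)))
f=grab('wrist','w1');g=grab('scene','s1')
print(proj(f,[.604,-.1925,.138]))
for c,ff in (('wrist',f),('scene',g)):
  for q in models.pinpoint(c,'bail_grip'): print(c,q['conf'],q['xy'],onz(ff,q['xy'],.138))
cv2.imwrite('pics/s1c.png',cv2.resize(g['frame'][100:280,120:320],None,fx=3,fy=3))
```

```text
[ 0.6039 -0.1924  0.2005] [-0.308  0.519  0.393  1.446  0.    -1.921] 0.035764292768315935 5.7333
(array([ 0.   , -0.   ,  0.083]), array([ 0.   ,  0.   , -0.002]))
[251.66549792 193.64099629]
wrist 0.71 [253.9, 194.7] [ 0.60201331 -0.19162417  0.138     ]
scene 0.61 [197.3, 212.4] [ 0.60486527 -0.1896035   0.138     ]
```

View pics/w1.png

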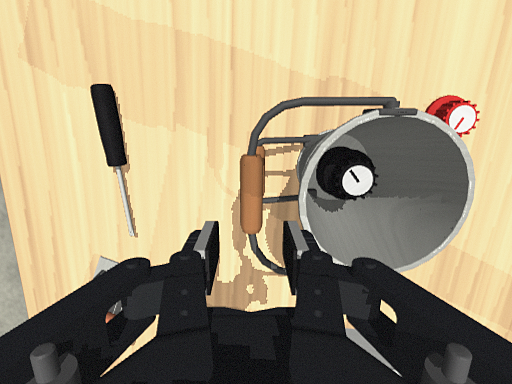

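View pics/s1c.png

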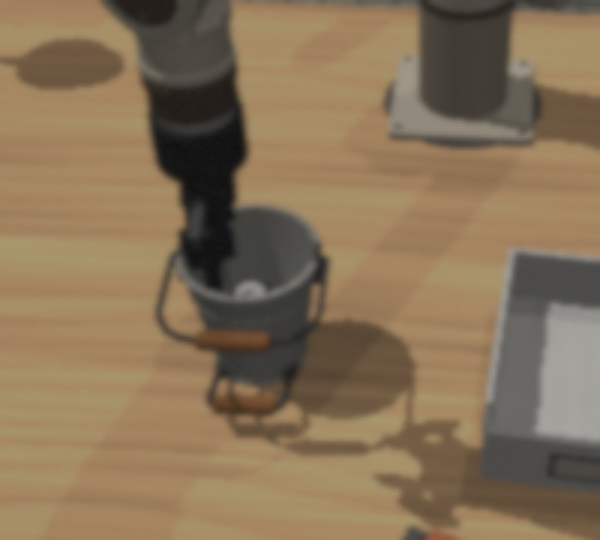

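The wrist view shows the bail roller upright at (252,194), centred between the fingers and aligned with the jaws. I descend and close.

Emit:
send_rows([
  [[0,0,0.03],[0,0,0],0.42],
  [[0,0,0.06],[0,0,0],0.42],
  [[0,0,0.082],[0,0,0],0.42],
  [[0,0,0.082],[0,0,0],0.42],
  [[0,0,0.082],[0,0,0],0.42],
  [[0,0,0.082],[0,0,0],0],
  [[0,0,0.082],[0,0,0],0],
  [[0,0,0.082],[0,0,0],0],
  [[0,0,0.082],[0,0,0],0],
  [[0,0,0.082],[0,0,0],0],
])

```text
t: 6.77
tcp_pos: [0.6052, -0.1927, 0.1204]
orientation: [-0.001, 0.723, -0.691, 0.002]
ft_force: [0.3, -0.9, 2.8]
width: -0.0002
```

Run:
```python
from h import *
p,r,s=cur();print(p.round(4),s['width'],s['ft_force'])
f=grab('scene','s2');cv2.imwrite('pics/s2c.png',cv2.resize(f['frame'][100:280,120:320],None,fx=3,fy=3))
```

```text
[ 0.6052 -0.1927  0.1204] -0.00023409505926238675 [ 0.26652096 -0.93497102  2.78474147]
```

View pics/s2c.png

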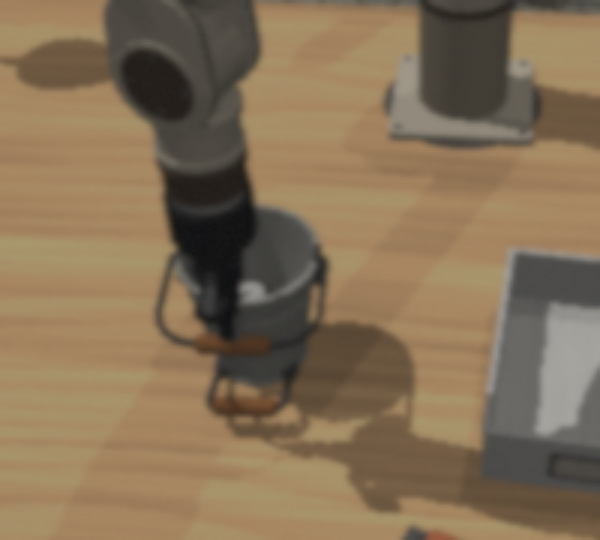

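Run:
```python
from h import *
grab('wrist','w2');f=grab('top');cv2.imwrite('pics/t2c.png',cv2.resize(f['frame'][150:310,250:420],None,fx=3.5,fy=3.5))
```

```text
(no output)
```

View pics/w2.png

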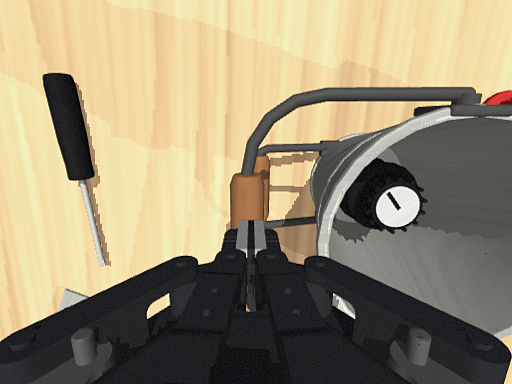

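View pics/t2c.png

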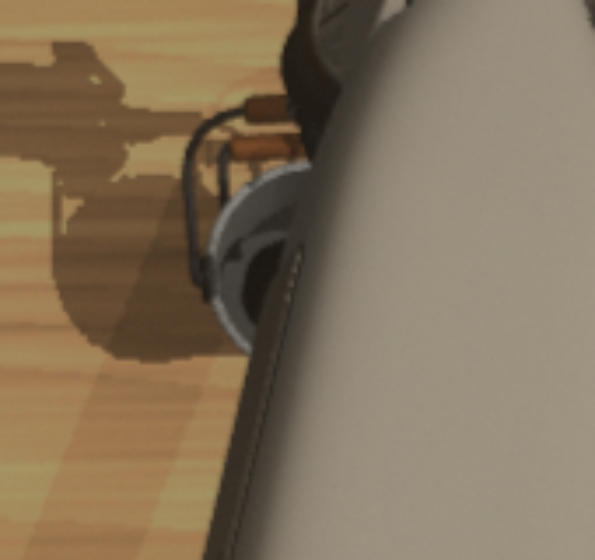

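Run:
```python
from h import *
f=grab('wrist')
p,r,s=cur();print(p,r.as_matrix().round(3).tolist(),'tcp px',proj(f,p),'ext',np.round(f['extrinsics'][:3,3],3))
for z in(.09,.1,.11,.12,.13,.138): print(z,proj(f,[.594,-.2275,z]),proj(f,[.614,-.2275,z]))
print('rim',[proj(f,[.491+.074*np.cos(a),-.198+.074*np.sin(a),.15]).round() for a in (0,-np.pi/2)])
print('ear',proj(f,[.4915,-.272,.138]))
g=eyes.grab_frame('scene')
for z in(.09,.1,.11,.12,.13,.138): print(z,proj(g,[.604,-.2275,z]).round(1),proj(g,[.604,-.1575,z]).round(1))
```

```text
[ 0.60428068 -0.19247532  0.11908542] [[0.045, -0.999, 0.001], [-0.999, -0.045, -0.0], [0.0, -0.001, -1.0]] tcp px [252.28442664 220.35236822] ext [ 0.608 -0.258  0.285]
0.09 [268.75921224 160.54793219] [241.00387464 159.25621538]
0.1 [269.65473957 162.86301982] [240.46148025 161.50660911]
0.11 [270.64808782 165.43099089] [239.85977743 164.00307344]
0.12 [271.75621085 168.2956739 ] [239.18847591 166.78830269]
0.13 [273.00022049 171.51164651] [238.43475875 169.91547435]
0.138 [274.11092975 174.38301536] [237.76171994 172.70791166]
rim [array([326., 235.]), array([502.,  97.])]
ear [480.35525637  98.36780866]
0.09 [186.3 222.8] [210.1 224.2]
0.1 [185.8 220.5] [209.8 221.9]
0.11 [185.4 218.2] [209.5 219.6]
0.12 [184.9 215.8] [209.2 217.2]
0.13 [184.5 213.4] [208.9 214.8]
0.138 [184.1 211.4] [208.6 212.8]
```

Run:
```python
import cv2
f=cv2.imread('pics/w2.png');cv2.imwrite('pics/w2c.png',cv2.resize(f[80:280,190:390],None,fx=3,fy=3))
f=cv2.imread('pics/s2.png');cv2.imwrite('pics/s2d.png',cv2.resize(f[160:250,160:250],None,fx=6,fy=6,interpolation=cv2.INTER_CUBIC))
```

```text
(no output)
```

View pics/w2c.png

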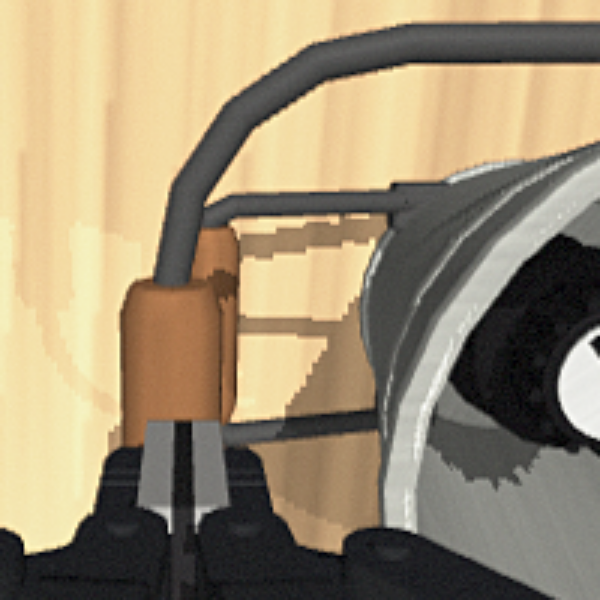

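View pics/s2d.png

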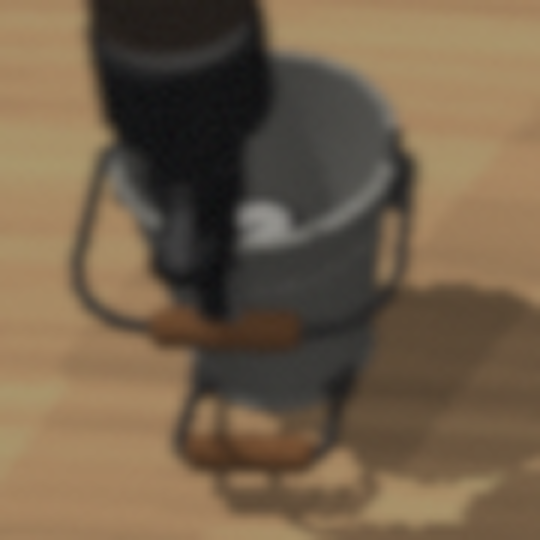

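The fingers closed empty above the roller, which they squeezed downward; the pad was too high. I reopen above it and go about 20 mm deeper.

Emit:
send_rows([
  [[0,0,-0.03],[0,0,0],0],
  [[0,0,-0.065],[0,0,0],0.2],
  [[0,0,-0.065],[0,0,0],0.42],
  [[0,0,-0.065],[0,0,0],0.42],
  [[0,0,-0.065],[0,0,0],0.42],
  [[0,0,-0.065],[0,0,0],0.42],
  [[0,0,-0.065],[0,0,0],0.42],
  [[0,0,-0.065],[0,0,0],0.42],
])

```text
t: 7.68
tcp_pos: [0.6032, -0.192, 0.182]
orientation: [0.001, 0.723, -0.691, -0.001]
ft_force: [0.2, -0.4, 0.5]
width: 0.0362
```

Run:
```python
from h import *
p,r,s=cur();print(p,s['width'])
f=grab('wrist','w3');g=grab('scene','s3');cv2.imwrite('pics/s3d.png',cv2.resize(g['frame'][160:250,160:250],None,fx=6,fy=6,interpolation=cv2.INTER_CUBIC))
for z in(.11,.12,.13,.138): print(z,proj(f,[.604,-.2275,z]).round(1),proj(f,[.604,-.1575,z]).round(1))
```

```text
[ 0.60315192 -0.19204008  0.18196907] 0.03616467374623726
0.11 [252.5 151.6] [248.9 226.3]
0.12 [252.6 153.1] [248.8 230.6]
0.13 [252.7 154.8] [248.8 235.3]
0.138 [252.7 156.2] [248.7 239.4]
```

View pics/w3.png

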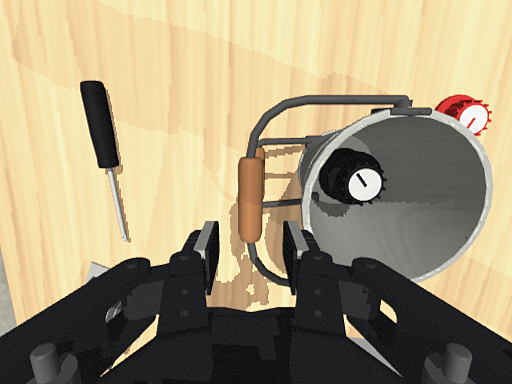

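View pics/s3d.png

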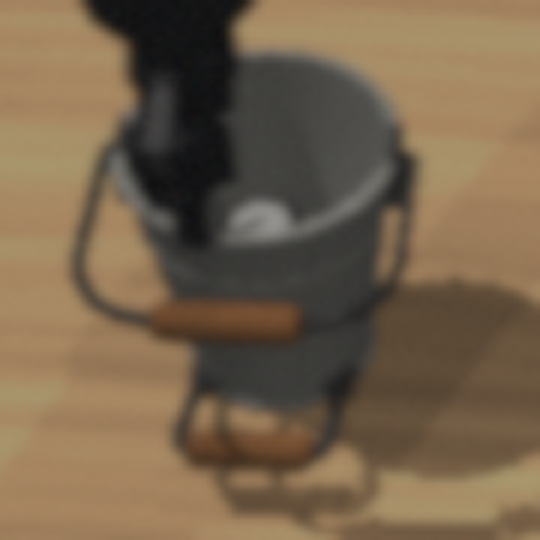

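The bail is back at its stop with the roller at wrist px (250,157–242), consistent with z≈0.138.

Emit:
send_rows([
  [[0,0,0.03],[0,0,0],0.42],
  [[0,0,0.06],[0,0,0],0.42],
  [[0,0,0.08],[0,0,0],0.42],
  [[0,0,0.08],[0,0,0],0.42],
  [[0,0,0.08],[0,0,0],0.42],
  [[0,0,0.08],[0,0,0],0],
  [[0,0,0.08],[0,0,0],0],
  [[0,0,0.08],[0,0,0],0],
  [[0,0,0.08],[0,0,0],0],
  [[0,0,0.08],[0,0,0],0],
])

```text
t: 8.62
tcp_pos: [0.6053, -0.1927, 0.1054]
orientation: [-0.001, 0.723, -0.691, 0.002]
ft_force: [-0.1, 0.2, 4.3]
width: 0.0175
```

Run:
```python
from h import *
p,r,s=cur();print(p,s['width'])
f=grab('wrist','w4');cv2.imwrite('pics/w4c.png',cv2.resize(f['frame'][80:280,150:350],None,fx=3,fy=3))
```

```text
[ 0.60533288 -0.19267261  0.1053867 ] 0.017480838552560427
```

View pics/w4c.png

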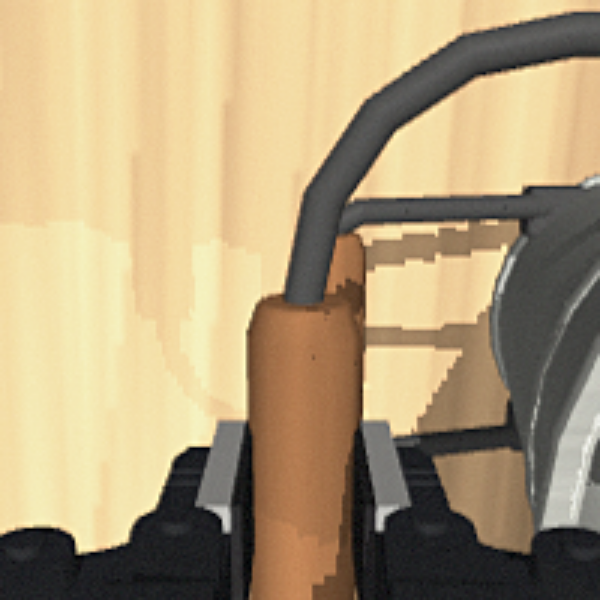

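It is gripped at 17.5 mm, a chord above the roller's centre. I open a little, go 12 mm deeper and regrip.

Emit:
send_rows([
  [[0,0,0],[0,0,0],0.4],
  [[0,0,0],[0,0,0],0.4],
  [[0,0,0.008],[0,0,0],0.4],
  [[0,0,0.012],[0,0,0],0.4],
  [[0,0,0.012],[0,0,0],0.4],
  [[0,0,0.012],[0,0,0],0],
  [[0,0,0.012],[0,0,0],0],
  [[0,0,0.012],[0,0,0],0],
  [[0,0,0.012],[0,0,0],0],
  [[0,0,0.012],[0,0,0],0],
  [[0,0,0.012],[0,0,0],0],
])

```text
t: 9.58
tcp_pos: [0.6037, -0.1922, 0.0915]
orientation: [0.0, 0.723, -0.691, -0.0]
ft_force: [-1.0, 1.5, -1.7]
width: 0.0183
```

Emit:
send_rows([
  [[0,0.0004,-0.01],[0,0,0],0],
  [[0,0.0017,-0.0194],[0,0,0],0],
  [[0,0.0038,-0.029],[0,0,0],0],
  [[0,0.0068,-0.0383],[0,0,0],0],
  [[0,0.0105,-0.0473],[0,0,0],0],
  [[0,0.015,-0.056],[0,0,0],0],
  [[0,0.0203,-0.0642],[0,0,0],0],
  [[0,0.0262,-0.072],[0,0,0],0],
  [[0,0.0328,-0.0792],[0,0,0],0],
  [[0,0.04,-0.0858],[0,0,0],0],
  [[0,0.048,-0.0917],[0,0,0],0],
  [[0,0.056,-0.097],[0,0,0],0],
  [[0,0.065,-0.1015],[0,0,0],0],
  [[0,0.0737,-0.1052],[0,0,0],0],
  [[0,0.083,-0.108],[0,0,0],0],
  [[0,0.0926,-0.1103],[0,0,0],0],
  [[0,0.102,-0.112],[0,0,0],0],
  [[0,0.11,-0.112],[0,0,0],0],
  [[0,0.112,-0.112],[0,0,0],0],
])

```text
t: 11.17
tcp_pos: [0.4906, -0.1973, 0.2058]
orientation: [-0.0, 0.723, -0.691, 0.001]
ft_force: [-0.2, 2.6, 10.5]
width: 0.0184
```

Run:
```python
from h import *
p,r,s=cur();print(p,s['width'],s['ft_force'])
f=grab('wrist','w5');g=grab('scene','s5');cv2.imwrite('pics/s5d.png',cv2.resize(g['frame'][100:250,130:280],None,fx=4,fy=4,interpolation=cv2.INTER_CUBIC))
```

```text
[ 0.49057625 -0.19728296  0.20575481] 0.018398512198758342 [-0.17495435  2.62832606 10.48728321]
```

View pics/s5d.png

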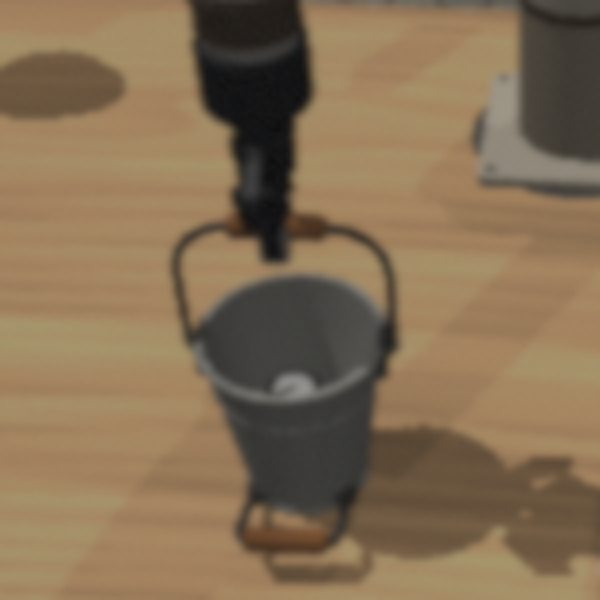

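View pics/w5.png

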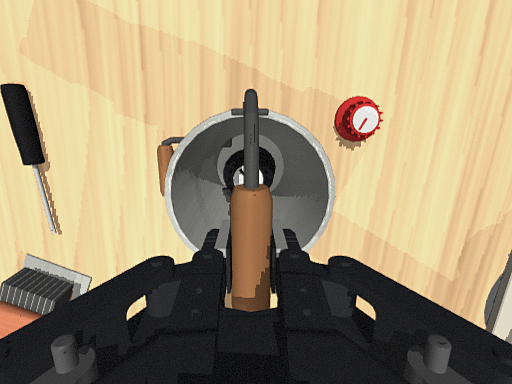

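The bail is upright and the roller is pinched deep between the fingers. I lift.

Emit:
send_rows([
  [[0,0,-0.01],[0,0,0],0],
  [[0,0,-0.02],[0,0,0],0],
  [[0,0,-0.03],[0,0,0],0],
  [[0,0,-0.04],[0,0,0],0],
  [[0,0,-0.05],[0,0,0],0],
  [[0,0,-0.06],[0,0,0],0],
  [[0,0,-0.07],[0,0,0],0],
  [[0,0,-0.075],[0,0,0],0],
  [[0,0,-0.075],[0,0,0],0],
  [[0,0,-0.075],[0,0,0],0],
])

```text
t: 12.1
tcp_pos: [0.4922, -0.1975, 0.2785]
orientation: [-0.0, 0.723, -0.691, 0.0]
ft_force: [-0.7, 0.1, -6.7]
width: 0.0183
```

Run:
```python
from h import *
p,r,s=cur();print(p,s['width'],s['ft_force'])
g=grab('scene','s6');cv2.imwrite('pics/s6d.png',cv2.resize(g['frame'][80:230,130:280],None,fx=4,fy=4,interpolation=cv2.INTER_CUBIC))
```

```text
[ 0.49224267 -0.19752048  0.27854783] 0.018289035504679096 [-0.69314041  0.14068162 -6.65886256]
```

View pics/s6d.png

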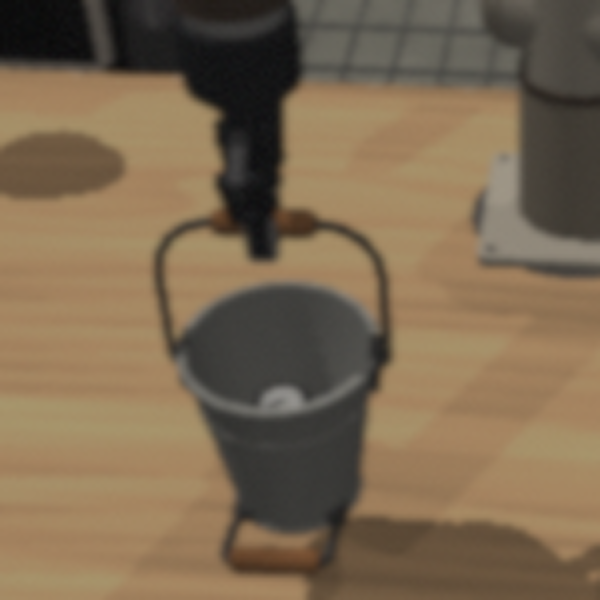

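Run:
```python
from h import *
f=grab('scene')
for z in (.29,.3,.31,.32,.33): print(z,proj(f,[.492,-.1975,z]).round(1))
print(rel([.507,-.012,.2785],Rt(85.3)))
```

```text
0.29 [196.3 144.5]
0.3 [195.9 141.5]
0.31 [195.4 138.5]
0.32 [195.  135.5]
0.33 [194.6 132.4]
(array([-0.184, -0.024, -0.001]), array([ 1.000e-03, -0.000e+00,  1.698e+00]))
```

Emit:
send_rows([
  [[-0.004,0,0],[0,0,0.04],0],
  [[-0.01,-0.001,0],[0,0,0.1],0],
  [[-0.02,-0.002,0],[0,0,0.19],0],
  [[-0.03,-0.004,0],[0,0,0.28],0],
  [[-0.041,-0.005,0],[0,0,0.38],0],
  [[-0.052,-0.007,0],[0,0,0.48],0],
  [[-0.063,-0.008,0],[0,0,0.58],0],
  [[-0.074,-0.01,0],[0,0,0.68],0],
  [[-0.085,-0.011,0],[0,0,0.79],0],
  [[-0.096,-0.012,0],[0,0,0.9],0],
  [[-0.107,-0.014,0],[0,0,1.01],0],
  [[-0.118,-0.015,0],[0,0,1.12],0],
  [[-0.13,-0.017,0],[0,0,1.23],0],
  [[-0.142,-0.018,0],[0,0,1.34],0],
  [[-0.154,-0.02,0],[0,0,1.45],0],
  [[-0.165,-0.022,0],[0,0,1.54],0],
  [[-0.174,-0.023,0],[0,0,1.61],0],
  [[-0.18,-0.024,0],[0,0,1.66],0],
  [[-0.183,-0.024,0],[0,0,1.69],0],
  [[-0.184,-0.024,0],[0,0,1.698],0],
])

```text
t: 13.87
tcp_pos: [0.5072, -0.0118, 0.2777]
orientation: [-0.001, 0.041, 0.999, 0.0]
ft_force: [0.2, -0.5, -6.0]
width: 0.0179
```

Emit:
send_rows([
  [[0,0,0],[0,0,0],0],
  [[0,0,0],[0,0,0],0],
  [[0,0,0],[0,0,0],0],
  [[0,0,0],[0,0,0],0],
  [[0,0,0],[0,0,0],0],
  [[0,0,0],[0,0,0],0],
])

```text
t: 14.37
tcp_pos: [0.5077, -0.0127, 0.2785]
orientation: [0.0, 0.041, 0.999, -0.0]
ft_force: [0.6, 0.1, -7.0]
width: 0.0185
```

Run:
```python
from h import *
p,r,s=cur();print(p,s['width'],s['ft_force'],r.as_matrix()[:,1])
f=grab('top','t7');cv2.imwrite('pics/t7c.png',cv2.resize(f['frame'][140:300,120:360],None,fx=3.2,fy=3.2,interpolation=cv2.INTER_CUBIC))
g=grab('scene','s7');cv2.imwrite('pics/s7d.png',cv2.resize(g['frame'][80:280,180:380],None,fx=3,fy=3,interpolation=cv2.INTER_CUBIC))
```

```text
[ 0.50767289 -0.01274219  0.27852551] 0.01849452099217549 [ 0.57875487  0.09192744 -7.04918167] [ 8.19965593e-02  9.96632612e-01 -2.38051745e-05]
```

View pics/t7c.png

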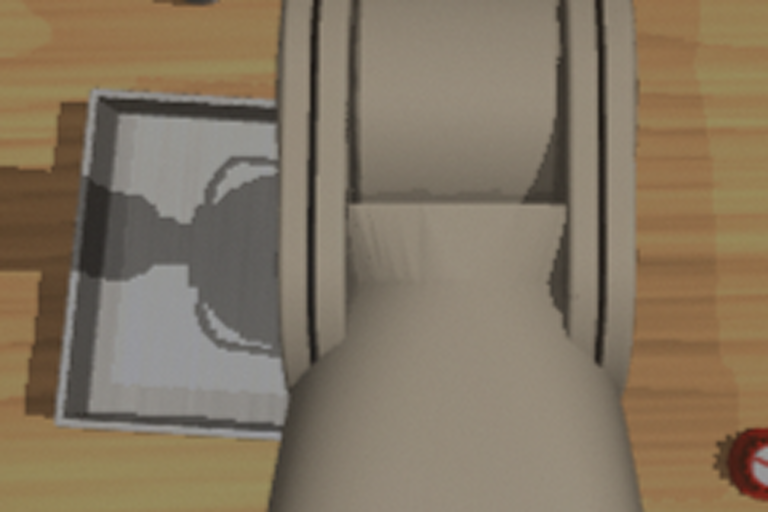

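View pics/s7d.png

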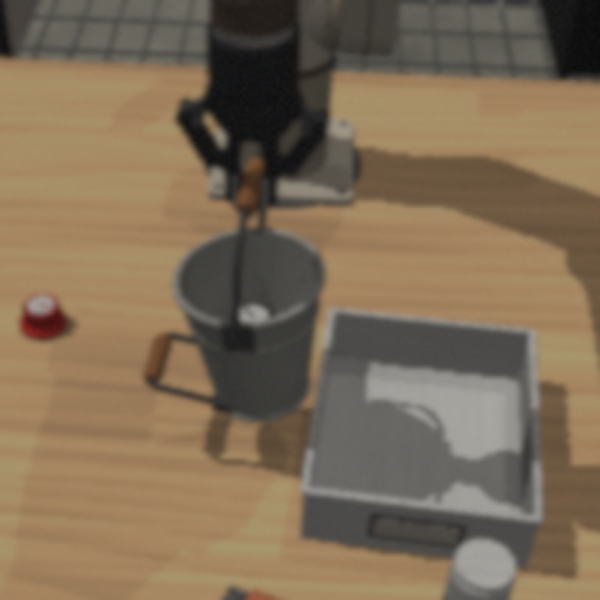

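The pail hangs beside the bin's long edge, handle facing away. I lower it.

Emit:
send_rows([
  [[0,0,0.008],[0,0,0],0],
  [[0,0,0.016],[0,0,0],0],
  [[0,0,0.024],[0,0,0],0],
  [[0,0,0.032],[0,0,0],0],
  [[0,0,0.04],[0,0,0],0],
  [[0,0,0.046],[0,0,0],0],
  [[0,0,0.051],[0,0,0],0],
  [[0,0,0.055],[0,0,0],0],
  [[0,0,0.059],[0,0,0],0],
  [[0,0,0.063],[0,0,0],0],
  [[0,0,0.066],[0,0,0],0],
  [[0,0,0.069],[0,0,0],0],
  [[0,0,0.069],[0,0,0],0],
  [[0,0,0.069],[0,0,0],0],
])

```text
t: 15.63
tcp_pos: [0.5083, -0.0125, 0.2104]
orientation: [0.001, 0.041, 0.999, 0.0]
ft_force: [-0.3, 0.4, -1.5]
width: 0.0184
```

Run:
```python
from h import *
p,r,s=cur();print(p,s['width'],s['ft_force'])
g=grab('scene','s8');cv2.imwrite('pics/s8d.png',cv2.resize(g['frame'][80:280,180:380],None,fx=3,fy=3,interpolation=cv2.INTER_CUBIC))
```

```text
[ 0.50828963 -0.01251979  0.21044973] 0.018415505510959638 [-0.34414632  0.43612147 -1.48910963]
```

View pics/s8d.png

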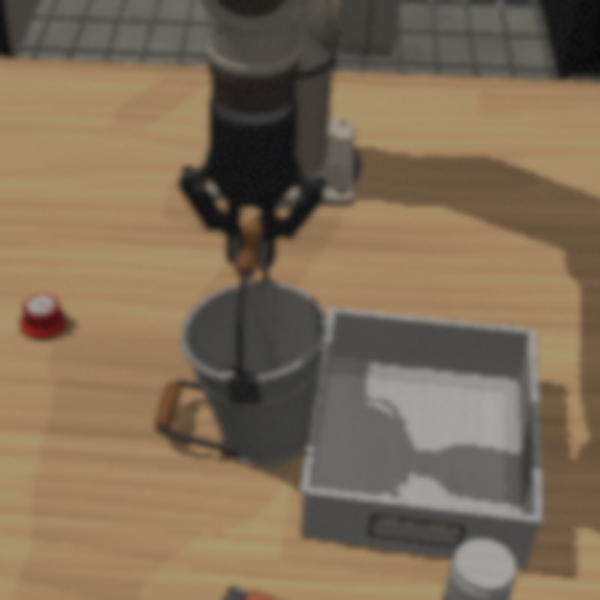

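Emit:
send_rows([
  [[0,0.005,0.001],[0,0,0],0],
  [[0,0.011,0.002],[0,0,0],0],
  [[0,0.0194,0.003],[0,0,0],0],
  [[0,0.029,0.005],[0,0,0],0],
  [[0,0.0383,0.008],[0,0,0],0],
  [[0,0.0473,0.0115],[0,0,0],0],
  [[0,0.056,0.016],[0,0,0],0],
  [[0,0.0642,0.021],[0,0,0],0],
  [[0,0.072,0.027],[0,0,0],0],
  [[0,0.079,0.034],[0,0,0],0],
  [[0,0.0858,0.041],[0,0,0],0],
  [[0,0.0858,0.041],[0,0,0],0],
  [[0,0.0858,0.041],[0,0,0],0.3],
  [[0,0.0858,0.041],[0,0,0],0.5],
  [[0,0.0858,0.041],[0,0,0],0.5],
  [[0,0.0858,0.041],[0,0,0],0.5],
])

```text
t: 17.02
tcp_pos: [0.5149, 0.0726, 0.1688]
orientation: [0.0, 0.041, 0.999, 0.0]
ft_force: [-0.4, 1.1, -0.0]
width: 0.0424
```

Run:
```python
from h import *
p,r,s=cur();print(p,s['width'],s['ft_force'],s['joint_positions'].round(2) if hasattr(s['joint_positions'],'round') else s['joint_positions'])
g=grab('scene','s9');cv2.imwrite('pics/s9d.png',cv2.resize(g['frame'][80:280,180:380],None,fx=3,fy=3,interpolation=cv2.INTER_CUBIC))
```

```text
[0.51487005 0.07263312 0.16879581] 0.04238986661659072 [-0.40816007  1.11459155 -0.01476591] [ 0.14  0.3  -0.02  1.25 -0.    0.22]
```

View pics/s9d.png

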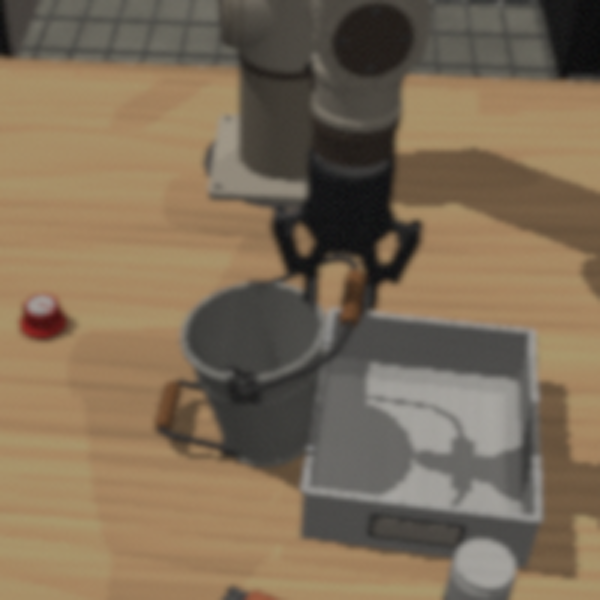

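The pail stands upright and the bail leans over the bin against the outer finger. I pull straight up so it drops on the bin side.

Emit:
send_rows([
  [[0,0,-0.02],[0,0,0],0.55],
  [[0,0,-0.045],[0,0,0],0.55],
  [[0,0,-0.075],[0,0,0],0.55],
  [[0,0,-0.11],[0,0,0],0.55],
  [[0,-0.01,-0.15],[0,0,0],0.55],
  [[0,-0.06,-0.16],[0,0,0],0.55],
  [[0,-0.12,-0.16],[0,0,0],0.55],
  [[0,-0.18,-0.16],[0,0,0],0.55],
  [[0,-0.24,-0.16],[0,0,0],0.55],
  [[0,-0.28,-0.16],[0,0,0],0.55],
  [[0,-0.28,-0.16],[0,0,0],0.55],
  [[0,-0.28,-0.16],[0,0,0],0.55],
])

```text
t: 18.07
tcp_pos: [0.4906, -0.2108, 0.3286]
orientation: [-0.0, 0.043, 0.999, -0.001]
ft_force: [-0.7, 0.1, 0.1]
width: 0.0472
```

Run:
```python
from h import *
p,r,s=cur();print(p,s['width'],s['t'],np.round(s['joint_positions'],2))
f=grab('top','t10');cv2.imwrite('pics/t10c.png',cv2.resize(f['frame'][140:300,120:360],None,fx=3.2,fy=3.2,interpolation=cv2.INTER_CUBIC))
g=grab('scene','s10');cv2.imwrite('pics/s10d.png',cv2.resize(g['frame'][80:280,180:380],None,fx=3,fy=3,interpolation=cv2.INTER_CUBIC))
```

```text
[ 0.49058273 -0.21084769  0.32862354] 0.04721725794211487 18.0667 [-0.4   0.3   0.39  1.66 -0.   -0.32]
```

View pics/t10c.png

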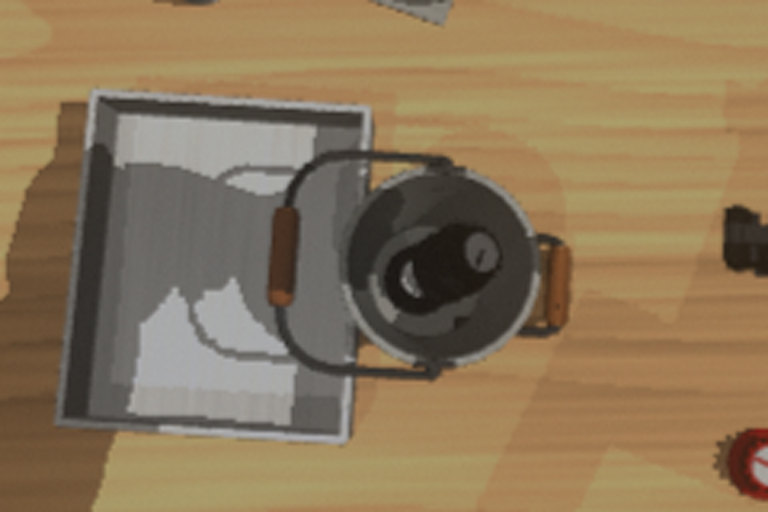

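View pics/s10d.png

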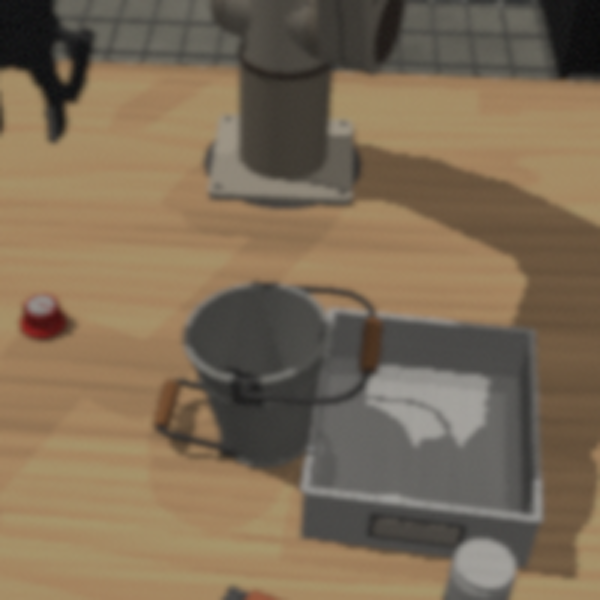

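The bail fell onto the bin side and the pail stands about 60 mm from the edge line. The tip handle roller is at top-crop (560,285). I measure it.

Run:
```python
from h import *
f=grab('top');g=grab('scene')
def C(x,y,z): return onz(f,[120+x/3.2-.3,140+y/3.2-.3],z)[:2]
L,Rr,T,B=C(342,265,.15),C(539,265,.15),C(440,165,.15),C(440,365,.15)
c=np.array([(T+B)[0]/2,(L+Rr)[1]/2]);print('rim c',c, L,Rr,T,B)
a,b=C(562,245,.034),C(557,326,.034);t=(a+b)/2;print('tip',t,np.linalg.norm(a-b),'ax',np.degrees(np.arctan2(*(a-b)[::-1])))
bn=np.array([.522,.165]);print('dist',np.linalg.norm(c-bn),'tipdir',np.degrees(np.arctan2(*(c-t)[::-1])),np.linalg.norm(c-t))
for cam,ff in(('top',f),('scene',g)):
  for th,z in(('pail',0),('tip_grip',.034)):
    for q in models.pinpoint(cam,th)[:2]: print(cam,th,round(q['conf'],2),onz(ff,q['xy'],z).round(4))
```

```text
rim c [ 0.51055394 -0.00710913] [0.511071   0.06340758] [ 0.50828755 -0.07762584] [ 0.5822495  -0.00805025] [ 0.43885839 -0.00537908]
tip [ 0.5012593  -0.10260974] 0.06542867194610907 ax -5.430520896148867
dist 0.1724893178903507 tipdir 84.4411672229303 0.09595184522117116
top pail 0.6 [0.5119 0.0121 0.    ]
top tip_grip 0.6 [ 0.4975 -0.1047  0.034 ]
scene pail 0.72 [0.499  0.0074 0.    ]
scene tip_grip 0.58 [ 0.5062 -0.1007  0.034 ]
```

Run:
```python
from h import *
for cam,(r0,r1,c0,c1) in (('top',(170,270,190,310)),('scene',(150,250,220,340))):
    f=grab(cam);im=cv2.resize(f['frame'],None,fx=6,fy=6,interpolation=cv2.INTER_CUBIC)
    n=np.radians(85);X=np.array([.5095,-.006,0]);yv=np.array([np.cos(n),np.sin(n),0]);xv=np.array([np.sin(n),-np.cos(n),0]);zv=np.array([0,0,1.])
    W=lambda p:X+p[0]*xv+p[1]*yv+p[2]*zv
    def L(ps,col):
        q=np.array([(proj(f,W(p))+.5)*6-.5 for p in ps]).round().astype(int);cv2.polylines(im,[q],False,col,1)
    A=np.linspace(0,2*np.pi,60)
    L([(.074*np.cos(a),.074*np.sin(a),.15) for a in A],(0,255,0));L([(.048*np.cos(a),.048*np.sin(a),0) for a in A],(0,255,255))
    L([(-.032,-.105,.034),(.032,-.105,.034)],(255,0,255))
    X=np.array([.522,.165,0]);n=np.radians(85.25);yv=np.array([np.cos(n),np.sin(n),0]);xv=np.array([np.sin(n),-np.cos(n),0])
    L([(.13,.11,.075),(.13,-.11,.075),(-.13,-.11,.075),(-.13,.11,.075)],(255,0,0))
    cv2.imwrite('pics/ov_'+cam+'.png',im[r0*6:r1*6,c0*6:c1*6])
```

```text
(no output)
```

View pics/ov_top.png

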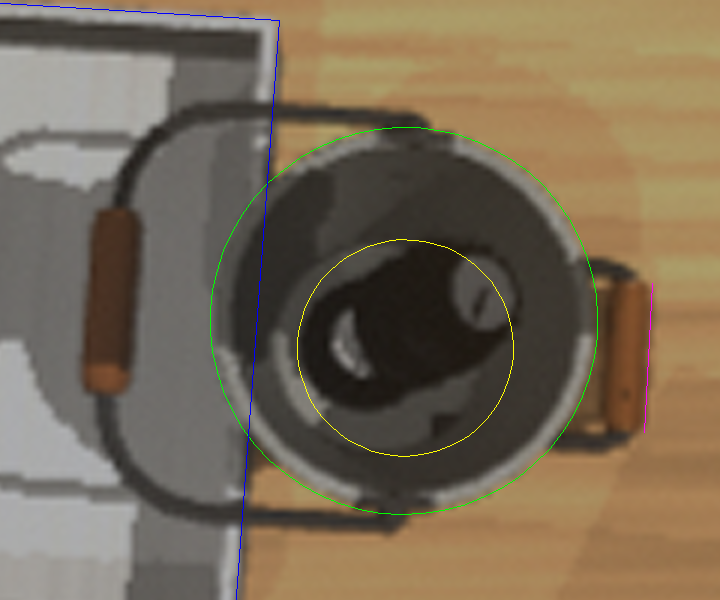

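View pics/ov_scene.png

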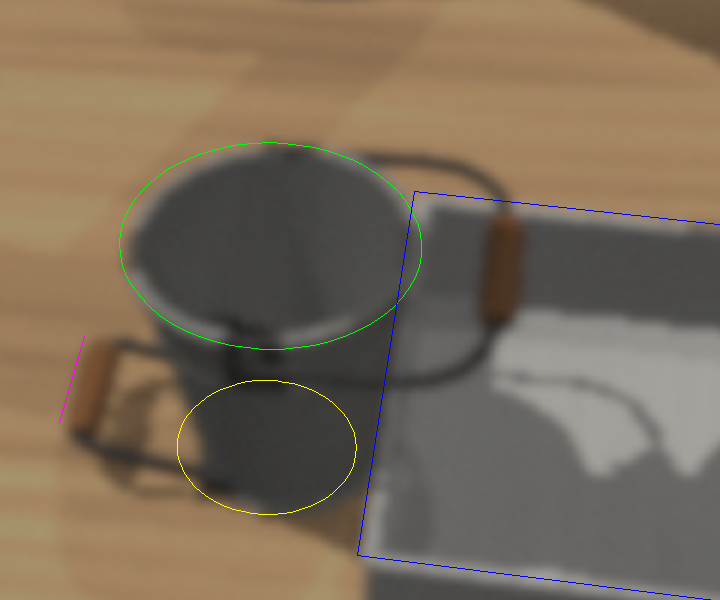

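Run:
```python
from h import *
Rn=Rt(85.3,-30);print(Rn.as_matrix().round(3).tolist())
a=Rn.as_matrix()[:,2];T=np.array([.501,-.105,.034])+.027*a
print(T, rel(T-.15*a,Rn))
```

```text
[[-0.997, 0.071, 0.041], [0.082, 0.863, 0.498], [0.0, 0.5, -0.866]]
[ 0.50210617 -0.0915454   0.01061731] (array([-0.001,  0.039,  0.188]), array([-0.524, -0.   ,  0.002]))
```

Emit:
send_rows([
  [[0,0.01,0.04],[-0.12,0,0],0.4],
  [[0,0.02,0.08],[-0.24,0,0],0.4],
  [[0,0.03,0.12],[-0.36,0,0],0.4],
  [[0,0.039,0.155],[-0.46,0,0],0.4],
  [[-0.001,0.039,0.18],[-0.524,0,0.002],0.4],
  [[-0.001,0.039,0.188],[-0.524,0,0.002],0.4],
  [[-0.001,0.039,0.188],[-0.524,0,0.002],0.4],
  [[-0.001,0.039,0.188],[-0.524,0,0.002],0.4],
  [[-0.001,0.039,0.188],[-0.524,0,0.002],0.4],
])

```text
t: 19.32
tcp_pos: [0.4977, -0.1672, 0.1434]
orientation: [0.013, 0.039, 0.966, 0.257]
ft_force: [0.1, -0.0, 0.3]
width: 0.0342
```

Run:
```python
from h import *
p,r,s=cur();print(p,s['width'],s['t'],np.round(s['joint_positions'],2))
f=grab('wrist','w11')
for y in(-.1,-.105,-.11): print(y,proj(f,[.501+.032,y-.0026,.034]),proj(f,[.501-.032,y+.0026,.034]))
```

```text
[ 0.49772452 -0.16721093  0.14336334] 0.034249001887614046 19.3167 [-0.6   0.53  0.13  1.45  0.45 -0.58]
-0.1 [253.62992154 201.93288213] [253.97385041 144.77123921]
-0.105 [249.80809458 202.94944063] [249.93134774 145.39294729]
-0.11 [245.92844272 203.98137983] [245.82407727 146.02461621]
```

View pics/w11.png

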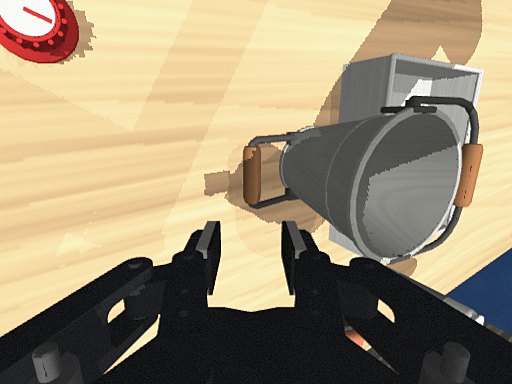

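The tip roller shows at wrist px (252,147–204), which puts it at y≈-0.102. I approach along the tool axis.

Run:
```python
from h import *
Rn=Rt(85.3,-30)
a=Rn.as_matrix()[:,2];T=np.array([.502,-.102,.034])+.028*a
print(T, rel(T,Rn))
```

```text
[ 0.50314714 -0.08804708  0.00975129] (array([0.002, 0.002, 0.156]), array([-0.003,  0.004,  0.003]))
```

Emit:
send_rows([
  [[0.001,0.002,0.03],[0,0,0],0.37],
  [[0.002,0.002,0.06],[0,0,0],0.37],
  [[0.002,0.002,0.085],[0,0,0],0.37],
  [[0.002,0.002,0.105],[0,0,0],0.37],
  [[0.002,0.002,0.12],[0,0,0],0.37],
  [[0.002,0.002,0.13],[0,0,0],0.37],
  [[0.002,0.002,0.14],[0,0,0],0.37],
  [[0.002,0.002,0.148],[0,0,0],0.37],
  [[0.002,0.002,0.148],[0,0,0],0.37],
  [[0.002,0.002,0.148],[0,0,0],0.37],
])

```text
t: 20.2
tcp_pos: [0.5012, -0.0915, 0.0146]
orientation: [0.011, 0.04, 0.965, 0.258]
ft_force: [-0.1, -0.7, 0.1]
width: 0.0319
```

Run:
```python
from h import *
p,r,s=cur();print(p,s['width'],s['ft_force'])
f=grab('wrist','w12');cv2.imwrite('pics/w12c.png',cv2.resize(f['frame'][80:280,150:400],None,fx=3,fy=3))
```

```text
[ 0.5011679  -0.09149652  0.0146405 ] 0.031894125501064956 [-0.09352576 -0.72610384  0.12103052]
```

View pics/w12c.png

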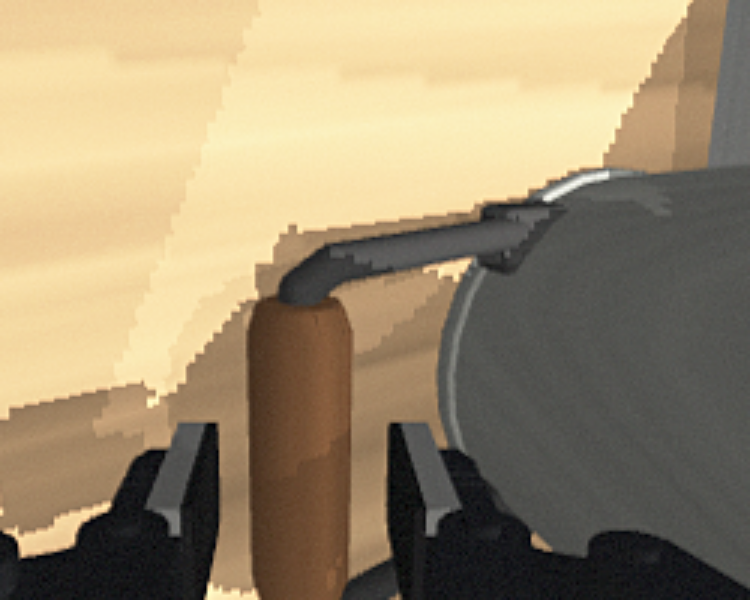

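No contact, and the roller is centred between the pads. I go 8 mm deeper and close.

Emit:
send_rows([
  [[0,0,0.004],[0,0,0],0.37],
  [[0,0,0.008],[0,0,0],0.37],
  [[0,0,0.008],[0,0,0],0.37],
  [[0,0,0.008],[0,0,0],0],
  [[0,0,0.008],[0,0,0],0],
  [[0,0,0.008],[0,0,0],0],
  [[0,0,0.008],[0,0,0],0],
  [[0,0,0.008],[0,0,0],0],
])

```text
t: 20.92
tcp_pos: [0.5005, -0.0876, 0.0065]
orientation: [0.011, 0.041, 0.965, 0.259]
ft_force: [-0.7, -0.3, 1.1]
width: 0.0172
```

Run:
```python
from h import *
p,r,s=cur();print(p,s['width'],s['ft_force'])
f=grab('wrist','w13');cv2.imwrite('pics/w13c.png',cv2.resize(f['frame'][80:280,150:400],None,fx=3,fy=3))
```

```text
[ 0.50052712 -0.08755312  0.00652504] 0.017180196453987454 [-0.74041594 -0.25673028  1.12050755]
```

View pics/w13c.png

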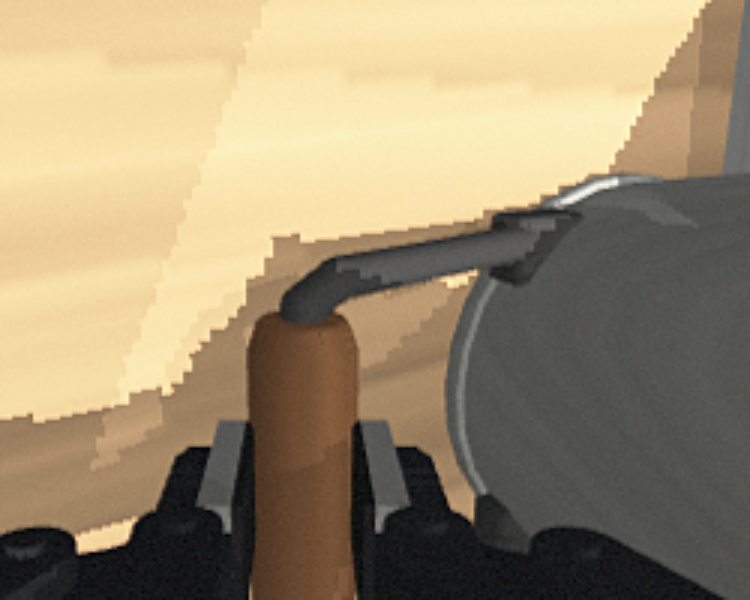

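Run:
```python
from h import *
for t in range(0,131,5):
    a=np.radians(193.9-t);d=.171*np.array([np.cos(a)-np.cos(np.radians(193.9)),np.sin(a)-np.sin(np.radians(193.9))])
    print(t,(np.array([d[0]*.866+d[1]*.5,d[0]*.5-d[1]*.866])).round(4),d.round(3))
```

```text
0 [0. 0.] [0. 0.]
5 [ 0.0048 -0.0141] [-0.003  0.015]
10 [ 0.0107 -0.0278] [-0.005  0.029]
15 [ 0.0179 -0.0409] [-0.005  0.044]
20 [ 0.0261 -0.0533] [-0.004  0.059]
25 [ 0.0354 -0.065 ] [-0.002  0.074]
30 [ 0.0457 -0.0758] [0.002 0.088]
35 [ 0.0569 -0.0857] [0.006 0.103]
40 [ 0.0689 -0.0945] [0.012 0.116]
45 [ 0.0817 -0.1023] [0.02  0.129]
50 [ 0.095  -0.1089] [0.028 0.142]
55 [ 0.1089 -0.1144] [0.037 0.153]
60 [ 0.1232 -0.1186] [0.047 0.164]
65 [ 0.1378 -0.1215] [0.059 0.174]
70 [ 0.1527 -0.1232] [0.071 0.183]
75 [ 0.1676 -0.1235] [0.083 0.191]
80 [ 0.1825 -0.1226] [0.097 0.197]
85 [ 0.1972 -0.1204] [0.111 0.203]
90 [ 0.2117 -0.1169] [0.125 0.207]
95 [ 0.2258 -0.1121] [0.14 0.21]
100 [ 0.2395 -0.1061] [0.154 0.212]
105 [ 0.2526 -0.099 ] [0.169 0.212]
110 [ 0.265  -0.0907] [0.184 0.211]
115 [ 0.2767 -0.0814] [0.199 0.209]
120 [ 0.2875 -0.0711] [0.213 0.205]
125 [ 0.2974 -0.06  ] [0.228 0.201]
130 [ 0.3062 -0.0479] [0.241 0.195]
```

Emit:
send_rows([
  [[0,0.002,-0.006],[0,0,0],0],
  [[0,0.0048,-0.0141],[0,0,0],0],
  [[0,0.0077,-0.021],[0,0,0],0],
  [[0,0.0107,-0.0278],[0,0,0],0],
  [[0,0.0142,-0.0343],[0,0,0],0],
  [[0,0.0179,-0.0409],[0,0,0],0],
  [[0,0.022,-0.0471],[0,0,0],0],
  [[0,0.0261,-0.0533],[0,0,0],0],
  [[0,0.0307,-0.0591],[0,0,0],0],
  [[0,0.0354,-0.065],[0,0,0],0],
  [[0,0.0354,-0.065],[0,0,0],0],
])

```text
t: 21.88
tcp_pos: [0.5019, -0.0918, 0.0828]
orientation: [0.013, 0.04, 0.966, 0.257]
ft_force: [-1.7, -6.2, -0.8]
width: 0.0174
```

Run:
```python
from h import *
p,r,s=cur();print(p,s['width'],s['ft_force'],s['t'])
g=grab('scene','s14');cv2.imwrite('pics/s14d.png',cv2.resize(g['frame'][80:280,180:380],None,fx=3,fy=3,interpolation=cv2.INTER_CUBIC))
f=grab('wrist','w14')
```

```text
[ 0.50189906 -0.09177712  0.08281709] 0.017396860968079814 [-1.72602144 -6.20230791 -0.75901816] 21.8833
```

View pics/s14d.png

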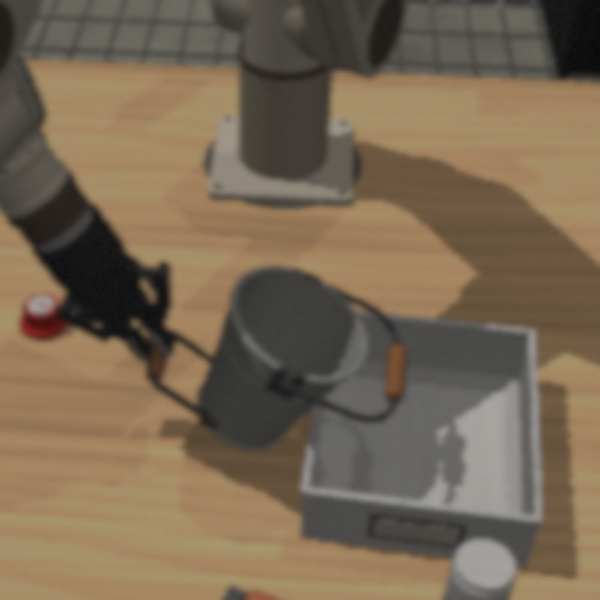

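View pics/w14.png

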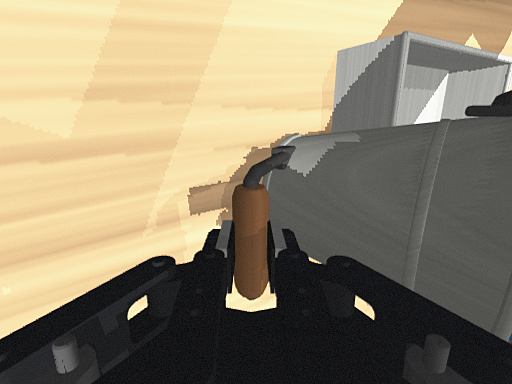

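Emit:
send_rows([
  [[0,0.005,-0.0055],[0,0,0],0],
  [[0,0.0103,-0.0108],[0,0,0],0],
  [[0,0.0158,-0.016],[0,0,0],0],
  [[0,0.0215,-0.0207],[0,0,0],0],
  [[0,0.0274,-0.0252],[0,0,0],0],
  [[0,0.0335,-0.0295],[0,0,0],0],
  [[0,0.0398,-0.0335],[0,0,0],0],
  [[0,0.0463,-0.0373],[0,0,0],0],
  [[0,0.0529,-0.0408],[0,0,0],0],
  [[0,0.0596,-0.0439],[0,0,0],0],
  [[0,0.0665,-0.0468],[0,0,0],0],
  [[0,0.0735,-0.0494],[0,0,0],0],
  [[0,0.0806,-0.0516],[0,0,0],0],
  [[0,0.0878,-0.0536],[0,0,0],0],
  [[0,0.0951,-0.0552],[0,0,0],0],
  [[0,0.1024,-0.0565],[0,0,0],0],
  [[0,0.1098,-0.0574],[0,0,0],0],
  [[0,0.1173,-0.0582],[0,0,0],0],
  [[0,0.1247,-0.0585],[0,0,0],0],
  [[0,0.1322,-0.0585],[0,0,0],0],
])

```text
t: 23.65
tcp_pos: [0.5087, -0.0047, 0.2004]
orientation: [0.013, 0.04, 0.965, 0.259]
ft_force: [-0.5, -3.2, 5.9]
width: 0.0176
```

Run:
```python
from h import *
p,r,s=cur();print(p,s['width'],s['ft_force'],s['t'],np.round(s['joint_positions'],2))
g=grab('scene','s15');cv2.imwrite('pics/s15d.png',cv2.resize(g['frame'][80:280,180:380],None,fx=3,fy=3,interpolation=cv2.INTER_CUBIC))
```

```text
[ 0.50874919 -0.00471926  0.2004383 ] 0.017648216846727016 [-0.47347767 -3.18635501  5.85817639] 23.65 [-0.33  0.34 -0.    1.36  0.51 -0.28]
```

View pics/s15d.png

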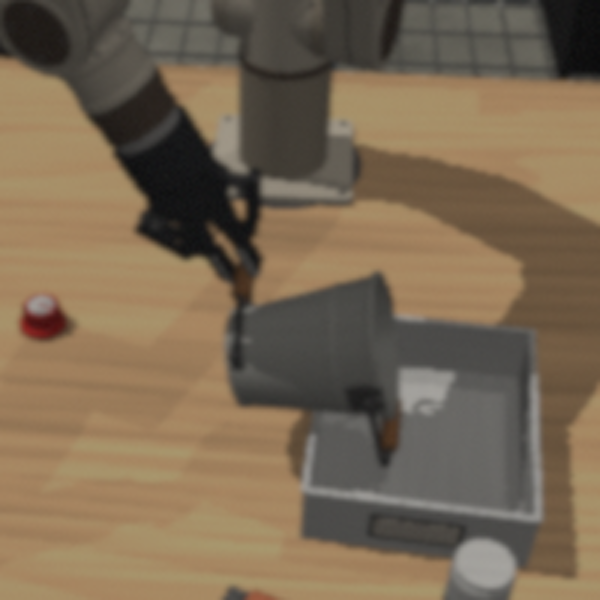

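Emit:
send_rows([
  [[0,0.0075,0.0004],[0,0,0],0],
  [[0,0.0149,0.0009],[0,0,0],0],
  [[0,0.0222,0.002],[0,0,0],0],
  [[0,0.0296,0.003],[0,0,0],0],
  [[0,0.037,0.0045],[0,0,0],0],
  [[0,0.0445,0.006],[0,0,0],0],
  [[0,0.0515,0.008],[0,0,0],0],
  [[0,0.059,0.01],[0,0,0],0],
  [[0,0.066,0.0125],[0,0,0],0],
  [[0,0.0735,0.015],[0,0,0],0],
  [[0,0.081,0.017],[0,0,0],0],
  [[0,0.0875,0.02],[0,0,0],0],
  [[0,0.094,0.0225],[0,0,0],0],
  [[0,0.1,0.0255],[0,0,0],0],
  [[0,0.106,0.029],[0,0,0],0],
  [[0,0.112,0.032],[0,0,0],0],
  [[0,0.117,0.0355],[0,0,0],0],
  [[0,0.122,0.038],[0,0,0],0],
  [[0,0.127,0.039],[0,0,0],0],
  [[0,0.127,0.039],[0,0,0],0],
])

```text
t: 25.37
tcp_pos: [0.5181, 0.1253, 0.2266]
orientation: [0.01, 0.04, 0.965, 0.259]
ft_force: [0.0, -1.1, -1.6]
width: 0.0174
```

Run:
```python
from h import *
p,r,s=cur();print(p,s['width'],s['ft_force'],s['t'],np.round(s['joint_positions'],2))
g=grab('scene','s16');cv2.imwrite('pics/s16d.png',cv2.resize(g['frame'][80:280,180:380],None,fx=3,fy=3,interpolation=cv2.INTER_CUBIC))
grab('top','t16')
```

```text
[0.51810382 0.1252527  0.22657712] 0.01738281887493722 [ 0.01454822 -1.09380271 -1.55468851] 25.3667 [-0.07  0.27 -0.03  1.27  0.52  0.01]
```

View pics/s16d.png

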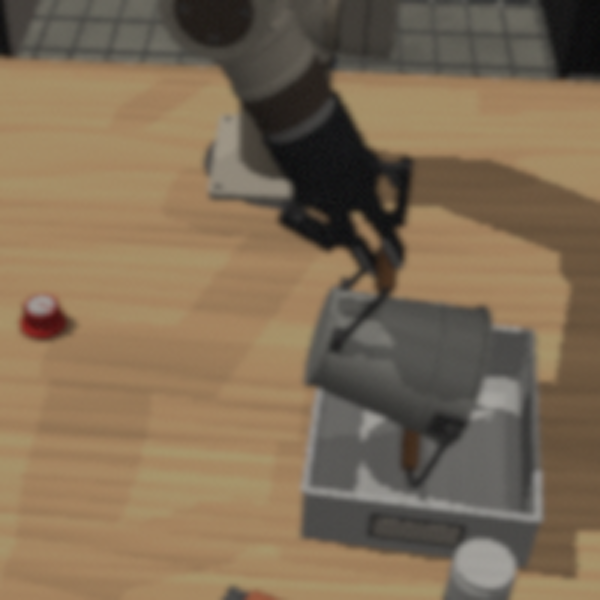

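View pics/t16.png

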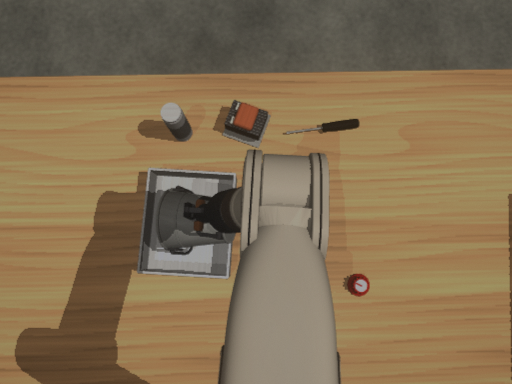

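The pail is past level but partly propped on its bail on the bin floor. I lift 50 mm so it hangs freely over the bin and everything slides out.

Emit:
send_rows([
  [[0,0.003,-0.005],[0,0,0],0],
  [[0,0.006,-0.0105],[0,0,0],0],
  [[0,0.01,-0.017],[0,0,0],0],
  [[0,0.014,-0.024],[0,0,0],0],
  [[0,0.018,-0.031],[0,0,0],0],
  [[0,0.022,-0.038],[0,0,0],0],
  [[0,0.025,-0.043],[0,0,0],0],
  [[0,0.025,-0.043],[0,0,0],0],
  [[0,0.025,-0.043],[0,0,0],0],
  [[0,0.025,-0.043],[0,0,0],0],
  [[0,0.025,-0.043],[0,0,0],0],
  [[0,0.025,-0.043],[0,0,0],0],
  [[0,0.025,-0.043],[0,0,0],0],
  [[0,0.025,-0.043],[0,0,0],0],
])

```text
t: 26.63
tcp_pos: [0.5184, 0.1246, 0.2764]
orientation: [0.01, 0.041, 0.965, 0.259]
ft_force: [0.3, -0.5, -6.2]
width: 0.0172
```

Run:
```python
from h import *
p,r,s=cur();print(p,s['width'],s['ft_force'],s['t'],np.round(s['joint_positions'],2))
g=grab('scene','s17');cv2.imwrite('pics/s17d.png',cv2.resize(g['frame'][80:280,220:420],None,fx=3,fy=3,interpolation=cv2.INTER_CUBIC))
f=grab('top','t17');cv2.imwrite('pics/t17c.png',cv2.resize(f['frame'][150:290,120:280],None,fx=4,fy=4,interpolation=cv2.INTER_CUBIC))
```

```text
[0.51839148 0.12457075 0.27641671] 0.01720920689156159 [ 0.33048688 -0.4980193  -6.16872418] 26.6333 [-0.08  0.24  0.07  1.4   0.52  0.01]
```

View pics/s17d.png

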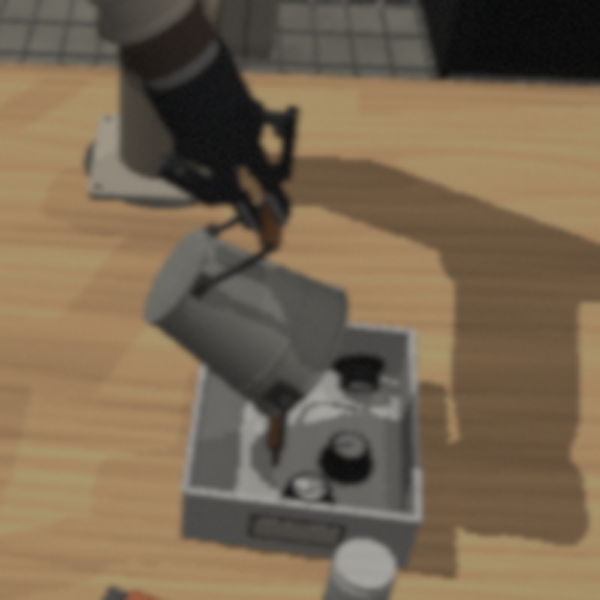

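View pics/t17c.png

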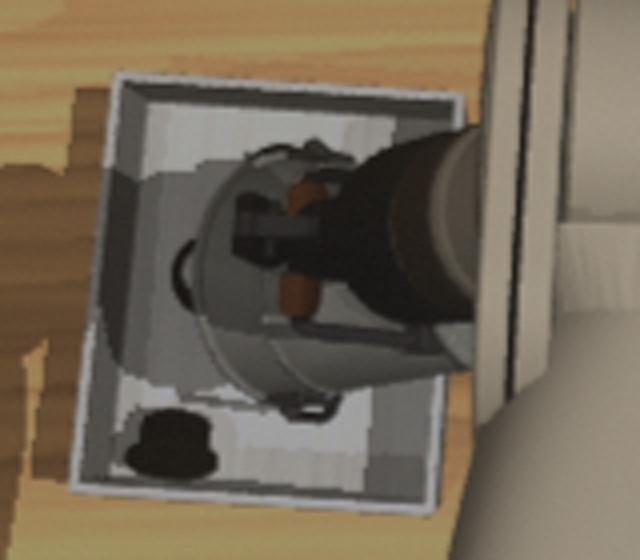

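All three knobs lie in the bin, at scene-crop (360,373), (347,458) and (307,487), and the pail is empty. I now retrace the path to roll it back upright.

Emit:
send_rows([
  [[0,-0.006,0.0105],[0,0,0],0],
  [[0,-0.012,0.021],[0,0,0],0],
  [[0,-0.018,0.031],[0,0,0],0],
  [[0,-0.025,0.043],[0,0,0],0],
  [[0,-0.03,0.0415],[0,0,0],0],
  [[0,-0.035,0.0395],[0,0,0],0],
  [[0,-0.046,0.033],[0,0,0],0],
  [[0,-0.052,0.03],[0,0,0],0],
  [[0,-0.058,0.0265],[0,0,0],0],
  [[0,-0.0645,0.0235],[0,0,0],0],
  [[0,-0.071,0.021],[0,0,0],0],
  [[0,-0.0785,0.0185],[0,0,0],0],
  [[0,-0.086,0.0165],[0,0,0],0],
  [[0,-0.093,0.014],[0,0,0],0],
  [[0,-0.1005,0.012],[0,0,0],0],
  [[0,-0.1075,0.01],[0,0,0],0],
  [[0,-0.115,0.0085],[0,0,0],0],
  [[0,-0.13,0.006],[0,0,0],0],
  [[0,-0.141,0.005],[0,0,0],0],
  [[0,-0.152,0.004],[0,0,0],0],
])

```text
t: 28.4
tcp_pos: [0.5087, -0.0063, 0.1984]
orientation: [0.012, 0.04, 0.965, 0.258]
ft_force: [-0.5, -2.2, 5.1]
width: 0.0173
```

Run:
```python
from h import *
p,r,s=cur();print(p,s['width'],s['ft_force'],s['t'],np.round(s['joint_positions'],2))
g=grab('scene','s18');cv2.imwrite('pics/s18d.png',cv2.resize(g['frame'][80:280,180:380],None,fx=3,fy=3,interpolation=cv2.INTER_CUBIC))
```

```text
[ 0.50870567 -0.00630856  0.19843615] 0.01727218100269816 [-0.50024057 -2.16359566  5.13176772] 28.4 [-0.33  0.34 -0.    1.36  0.51 -0.28]
```

View pics/s18d.png

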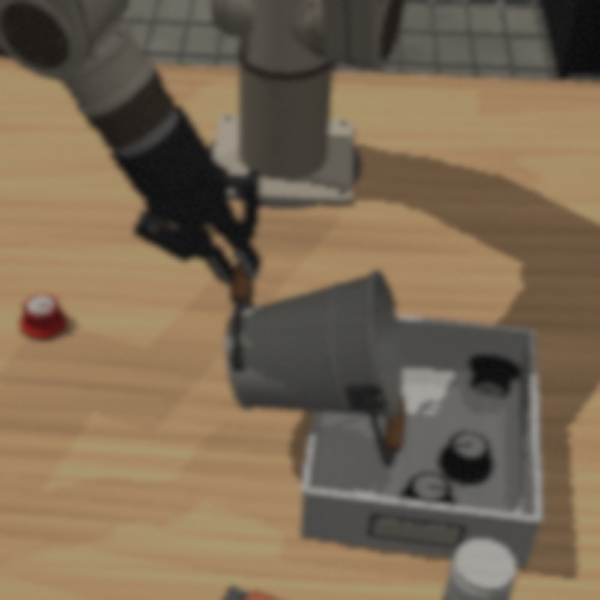

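Emit:
send_rows([
  [[0,-0.0075,0],[0,0,0],0],
  [[0,-0.0149,0.0003],[0,0,0],0],
  [[0,-0.0224,0.001],[0,0,0],0],
  [[0,-0.0298,0.002],[0,0,0],0],
  [[0,-0.0371,0.0033],[0,0,0],0],
  [[0,-0.0444,0.0049],[0,0,0],0],
  [[0,-0.0516,0.0069],[0,0,0],0],
  [[0,-0.0587,0.0091],[0,0,0],0],
  [[0,-0.0657,0.0117],[0,0,0],0],
  [[0,-0.0726,0.0146],[0,0,0],0],
  [[0,-0.0793,0.0177],[0,0,0],0],
  [[0,-0.0859,0.0212],[0,0,0],0],
  [[0,-0.0924,0.025],[0,0,0],0],
  [[0,-0.0987,0.029],[0,0,0],0],
  [[0,-0.1048,0.0333],[0,0,0],0],
  [[0,-0.1107,0.0378],[0,0,0],0],
  [[0,-0.1164,0.0426],[0,0,0],0],
  [[0,-0.1219,0.0477],[0,0,0],0],
  [[0,-0.1272,0.053],[0,0,0],0],
  [[0,-0.1322,0.0585],[0,0,0],0],
])

```text
t: 30.12
tcp_pos: [0.5005, -0.0912, 0.0794]
orientation: [0.011, 0.041, 0.965, 0.258]
ft_force: [-0.1, -5.2, -0.7]
width: 0.0172
```

Emit:
send_rows([
  [[0,-0.0047,0.0059],[0,0,0],0],
  [[0,-0.0093,0.0117],[0,0,0],0],
  [[0,-0.0134,0.0179],[0,0,0],0],
  [[0,-0.0175,0.0241],[0,0,0],0],
  [[0,-0.0212,0.0307],[0,0,0],0],
  [[0,-0.0247,0.0372],[0,0,0],0],
  [[0,-0.0277,0.044],[0,0,0],0],
  [[0,-0.0306,0.0509],[0,0,0],0],
  [[0,-0.0325,0.055],[0,0,0],0],
  [[0,-0.034,0.059],[0,0,0],0],
  [[0,-0.034,0.06],[0,0,0],0],
  [[0,-0.034,0.06],[0,0,0],0],
])

```text
t: 31.12
tcp_pos: [0.5003, -0.0887, 0.0111]
orientation: [0.01, 0.04, 0.965, 0.259]
ft_force: [0.5, -4.3, -3.7]
width: 0.0166
```

Run:
```python
from h import *
p,r,s=cur();print(p,s['width'],s['ft_force'],s['t'],np.round(s['joint_positions'],2))
g=grab('scene','s19');cv2.imwrite('pics/s19d.png',cv2.resize(g['frame'][80:280,180:380],None,fx=3,fy=3,interpolation=cv2.INTER_CUBIC))
```

```text
[ 0.50028904 -0.08873495  0.0110983 ] 0.01656523948660174 [ 0.54242329 -4.32246377 -3.6977918 ] 31.1167 [-0.48  0.59 -0.15  1.05  0.48 -0.45]
```

View pics/s19d.png

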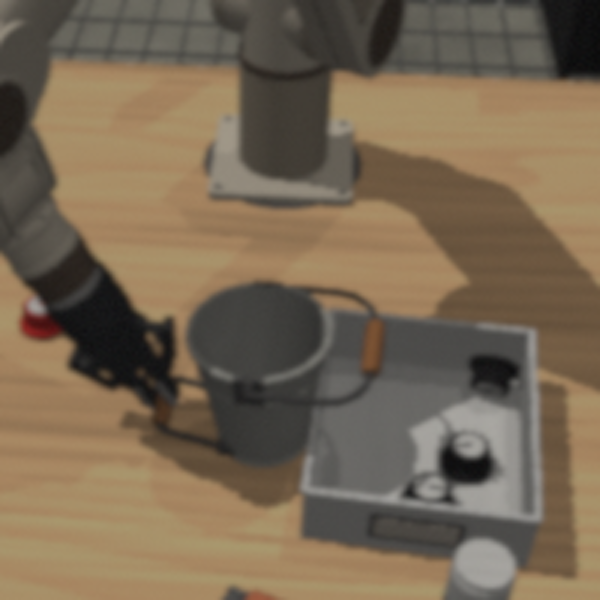

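Emit:
send_rows([
  [[0,-0.002,0.0015],[0,0,0],0],
  [[0,-0.004,0.0025],[0,0,0],0],
  [[0,-0.0055,0.0037],[0,0,0],0],
  [[0,-0.0055,0.0037],[0,0,0],0],
  [[0,-0.0055,0.0037],[0,0,0],0],
])

```text
t: 31.58
tcp_pos: [0.5007, -0.0913, 0.0062]
orientation: [0.011, 0.04, 0.965, 0.259]
ft_force: [-0.3, -0.6, 4.0]
width: 0.0173
```

The load is off and the pail is pressed flat. I release and back out along the tool axis.

Emit:
send_rows([
  [[0,0,0],[0,0,0],0.15],
  [[0,0,0],[0,0,0],0.37],
  [[0,0,0],[0,0,0],0.37],
  [[0,0,0],[0,0,0],0.37],
  [[0,0,-0.01],[0,0,0],0.37],
  [[0,0,-0.025],[0,0,0],0.37],
  [[0,0,-0.05],[0,0,0],0.37],
  [[0,0,-0.08],[0,0,0],0.37],
  [[0,0,-0.12],[0,0,0],0.37],
  [[0,0,-0.16],[0,0,0],0.37],
  [[0,0,-0.2],[0,0,0],0.37],
  [[0,0,-0.24],[0,0,0],0.37],
  [[0,0,-0.24],[0,0,0],0.37],
  [[0,0,-0.24],[0,0,0],0.37],
])

```text
t: 32.75
tcp_pos: [0.4913, -0.2135, 0.215]
orientation: [0.013, 0.041, 0.965, 0.257]
ft_force: [0.5, 0.9, -0.6]
width: 0.0319
```

Run:
```python
from h import *
p,r,s=cur();print(p,s['width'],s['ft_force'],s['t'])
for cam,(r0,r1,c0,c1) in (('top',(160,290,130,310)),('scene',(150,280,210,370))):
    f=grab(cam,cam+'20');im=cv2.resize(f['frame'],None,fx=4,fy=4,interpolation=cv2.INTER_CUBIC)
    for t,z in (('pail',0),('transformer',0),('spray',0),('driver',.012),('knob1',.004)):
        for q in models.pinpoint(cam,t)[:4]:
            if q['conf']>.3: print(cam,t,round(q['conf'],2),onz(f,q['xy'],z).round(3))
    cv2.imwrite('pics/fin_'+cam+'.png',im[r0*4:r1*4,c0*4:c1*4])
```

```text
[ 0.4912727  -0.21349942  0.21498518] 0.031858985091508606 [ 0.54139527  0.85744479 -0.62465714] 32.75
top pail 0.9 [0.513 0.002 0.   ]
top transformer 0.6 [0.795 0.022 0.   ]
top spray 0.76 [0.767 0.19  0.   ]
top driver 0.76 [ 0.77  -0.181  0.012]
top knob1 0.91 [0.539 0.207 0.004]
top knob1 0.71 [0.591 0.18  0.004]
top knob1 0.61 [ 0.354 -0.275  0.004]
top knob1 0.56 [0.537 0.132 0.004]
scene pail 0.57 [0.524 0.009 0.   ]
scene transformer 0.88 [0.789 0.02  0.   ]
scene spray 0.68 [0.769 0.198 0.   ]
scene driver 0.94 [ 0.794 -0.195  0.012]
scene driver 0.62 [0.542 0.214 0.012]
scene knob1 0.81 [0.538 0.209 0.004]
scene knob1 0.61 [0.392 0.253 0.004]
scene knob1 0.5 [ 0.383 -0.248  0.004]
scene knob1 0.45 [0.593 0.17  0.004]
```

View pics/fin_top.png

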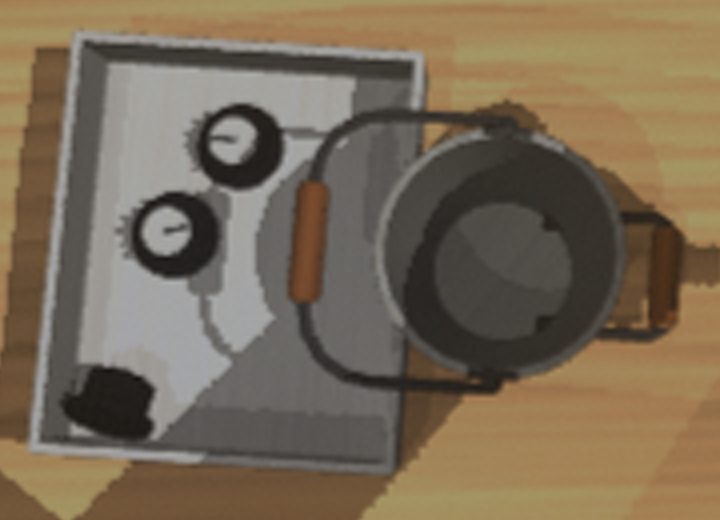

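View pics/fin_scene.png

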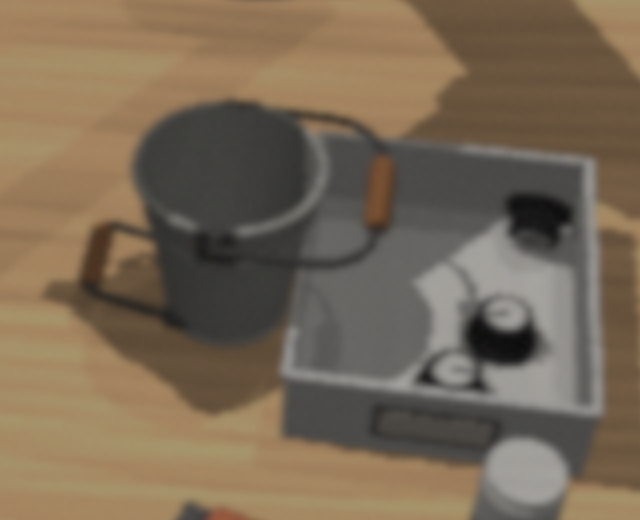

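All three knobs are in the bin; one leans on its side in the corner at top-crop (110,400). I check the pail's tilt numerically, comparing rim centre with inner bottom centre, and confirm that nothing moves.

Run:
```python
from h import *
f=grab('top','t21')
a=cv2.imread('pics/top20.png').astype(int);d=np.abs(a-f['frame'].astype(int)).max(2);print('moved px',(d>25).sum())
C=lambda x,y,z:onz(f,[130+x/4-.4,160+y/4-.4],z)[:2]
L,R_,T,B=C(376,254,.15),C(626,254,.15),C(501,130,.15),C(501,379,.15);c=np.array([(T+B)[0]/2,(L+R_)[1]/2])
l,r_,t,b=C(434,270,.003),C(573,270,.003),C(503,203,.003),C(503,340,.003);c2=np.array([(t+b)[0]/2,(l+r_)[1]/2])
print('rim',c,L[1]-R_[1],'floor',c2,l[1]-r_[1],'tilt',np.linalg.norm(c-c2)/.147)
print('dist',np.linalg.norm(c-[.522,.165]),np.linalg.norm(c2-[.522,.165]))
k=C(110,400,.035);dd=k-[.522,.165];an=np.radians(-4.75);print('knob bin xy',dd@[np.cos(an),np.sin(an)],dd@[-np.sin(an),np.cos(an)])
im=f['frame'];cv2.imwrite('pics/k.png',cv2.resize(im[235:285,130:190],None,fx=10,fy=10,interpolation=cv2.INTER_CUBIC))
```

```text
moved px 1029
rim [ 0.50901857 -0.00134562] 0.14313117056065489 floor [ 0.5093811  -0.00172349] 0.09234864169674505 tilt 0.003562215138710223
dist 0.16685138418007564 0.16720035399862704
knob bin xy -0.0984771167929743 0.07646098862060706
```

View pics/k.png

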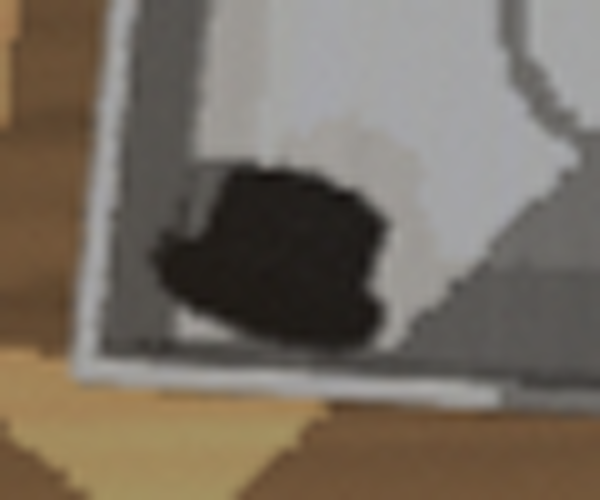

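Run:
```python
from h import *
f=grab('top');e=cv2.imread('pics/t21.png').astype(int);a=cv2.imread('pics/top20.png').astype(int)
for x in (a,e):
    d=np.abs(cv2.GaussianBlur(x.astype(np.float32),(5,5),0)-cv2.GaussianBlur(f['frame'].astype(np.float32),(5,5),0)).max(2);m=d>15
    print(m.sum(), (np.argwhere(m).min(0),np.argwhere(m).max(0)) if m.any() else '', m[160:290,130:310].sum())
print(env.read_state()['joint_vel'])
```

```text
1214 (array([176, 304]), array([383, 511])) 0
0  0
[-0.00082827 -0.00145206  0.00221822  0.00167557  0.00139491 -0.00026996]
```

The only image change was the arm settling, at pixels outside the work area. The bin and pail are still, so I hand in.

```bash
python3 -c "
from h import *
print(workorder.job_done())"
```

```text
the job is handed in; nothing more can be done
None
```

The job is done and handed in at about 33 s of the 72 s allowed; the system gives no verdict. I carried the pail by its bail, stood it against the bin's long edge and let the bail drop to the bin side. I then tipped it over the edge by the bottom handle, shook nothing loose outside the bin, and rolled it back upright before letting go.

**Grip problem:** my first pinch on the bail closed empty and pressed the bail down. A second try held, but too high on the roller, so I opened and took it 14 mm deeper; after that it held throughout.

**Last checks:**
- **Knobs:** all three lie in the bin. One rests on its side in a corner, but inside the limits, at about (-0.10, 0.08) m in the bin's frame.
- **Pail:** it is empty and upright (tilt about 0.004 rad), roughly 0.167 m from the bin's centre. The bail lies over the bin.
- **Movement:** nothing moved around the bin and pail between the last pictures, and the gripper is well clear of everything.
- **Bystanders:** each camera's before-and-after estimates for the transformer, spray can and screwdriver agree within about 10 mm. The red knob was left alone.

**Disagreements:** the two cameras put the pail's position about 13 mm apart, and the networks' pail estimates differed from my own measurement by up to 18 mm. My distance to the bin is also about 4 mm less than the two shapes allow when touching. None of this brings the distance near the 0.14 m limit.

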